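# Ready the colour lamp bar for the sweet-jar display

## Robot

A 7-joint arm with a two-finger parallel gripper is mounted at the origin on the work surface. World frame = base frame: x ahead of the robot, y to its left, z up, the work surface at z = 0. Lengths are in m, angles in degrees, forces in N, time in s.
With the tool pointing down it reaches from about 0.4 to 0.925 m from the base axis. Payload 5.6 kg.
Tool frame: the origin (TCP) lies at the very end of the fingers, on their centre line; the grasp point (between the pads) lies 19 mm behind it (env.hold_point_z is the distance from the TCP to the grasp point, in m); z points along the fingers, y is the line along which they close (so a half turn about z gives the same grasp; the last joint's range is limited). The gripper opens to 85 mm and grips with 20 to 120 N. Pads are 22 mm wide; open, the fingers measure 114 mm over their backs; the gripper's body (76 mm by 85 mm) begins 54 mm behind the grasp point. The pads swing forward as they close: fully open they stand 13 mm farther back than shut.
Start: joints at [-71.391, 26.786, -0.665, 91.828, 0.344, 61.387, -3.226], TCP at [0.234, 0.607, 0.231] pointing down, gripper open.
Joint ranges: [-144.91, 144.91], [-17.63, 115.5], [-89.93, 88.59], [15.96, 139.68], [-74.01, 254.01], [8.47, 105.57], [-167.45, 167.45]. Speed limits (degrees/s): [147.25, 147.25, 180, 180, 180, 180, 180].

## Interface

Orientations are given as [roll, pitch, yaw] about the fixed x, y, z axes, in that order (R = Rz(yaw) Ry(pitch) Rx(roll)).
In Python, from cell import env, optics gives the robot as it stands.
- The arm moves only by the tool step_arm, never from a script. Its argument "commands" is a list of rows, each a list of 3 entries, a list of its own where there are three numbers: the turn, a rotation vector about the world's x, y, z in degrees, then the shift along the world's x, y, z in mm, then the closure in counts, from 0 (fully open) to 255 (shut). A call has 1 to 5 rows; each row is the pose to reach, as a shift and turn from the pose commanded when the call began; what a row does not reach only later rows make up. A row lasts 1/12 s, in which the tool goes at most 41.7 mm and 7.16 degrees, less where a joint would pass 70% of its speed; a pose out of reach is approached as far as the arm can. A call with a gripper value outside its range is refused whole. The fingers move at their own pace and stop on an object; "squeeze" is the grip in N (left out, the last holds). Time passes only in rows, so rows that repeat a pose let the fingers close. It gives the time, the measured TCP pose, the force, the opening and the grip force at its end, in the units of the state.
- env.sense(): the state, without advancing time (a new reading comes with each control period).
- optics.capture(name): name is "scene" or "side" or "wrist"; returns the picture (384x512x3 uint8, red, green, blue); there is no depth.
- optics.camera_params(name): a dict with "fx", "fy", "cx", "cy" (pixels), "rvec" (rotation vector, rad) and "tvec" (3), from world to camera coordinates, as OpenCV has them. Camera axes: x right, y down, z forward; pixel columns grow to the right and rows downward; lengths in m; the calibration is good to about 2 mm. A picture is of the moment at which its call begins: read the wrist's pose just before it. camera_params takes no time and is no camera call; for the wrist camera it gives the pose at the moment of the call.
- env.job_done(): hands the job in; it is judged then, once.
The state is a dict: "t": time; "qpos": joint angles; "qd": joint speeds; "joint_torque": joint torques, N m; "tool_pos": TCP position; "tool_rot": TCP orientation; "wrist_force": force on the tool from outside, world axes, zero at the start; "torque": the same for the moment, N m; "opening": finger opening in m; "finger_force": force on a finger pad.
Only numpy, scipy, OpenCV 4.12 (cv2) and the standard library are available. Lean on these libraries where they do the work, as an engineer would, in place of code of your own. Each camera call takes 0.05 s, during which the arm holds its last target. There are 200 camera calls.

## Task

Get the colour lamp bar ready: first pull the dimmer lever right back to off, then take the flat grey battery out of the power box and lay it in the red tray, and fit the fresh green battery from the charger fully home in the bay, its plain end against the spring under the hood and its plus nub at the fixed contact. Fit each filter holder that is there in the lamp cup with the band of its own colour, turning it under light pressure, never forcing it, until its lugs drop through the notches and its flange sits flush on the cup. Only when all are fitted, set the dimmer lever in line with the yellow tab; leave the sweet jars, tape, tools and other clutter where they are.

Things in the scene. Friction and masses are not known exactly. Their poses are not given: they have to be found in the camera images.
- filter_red_mid (a point): Centre of the red filter holder, 46 mm tall, 140 g, z up; may be absent (None). From its foot up: round pilot 48 mm wide, 0-16 mm; three lugs 10 mm wide at 120 degrees, one on the x axis, out to 31 mm, 8-14 mm up; black flange 68 mm wide, 16-20 mm, a white dot over each lug; plain red collar to grip, 42 mm wide, 20-46 mm.
- filter_yellow_mid (a point): Centre of the yellow filter holder, 46 mm tall, 140 g, z up; may be absent (None). From its foot up: round pilot 48 mm wide, 0-16 mm; three lugs 10 mm wide at 120 degrees, one on the x axis, out to 31 mm, 8-14 mm up; black flange 68 mm wide, 16-20 mm, a white dot over each lug; plain yellow collar to grip, 42 mm wide, 20-46 mm.
- filter_blue_mid (a point): Centre of the blue filter holder, 46 mm tall, 140 g, z up; may be absent (None). From its foot up: round pilot 48 mm wide, 0-16 mm; three lugs 10 mm wide at 120 degrees, one on the x axis, out to 31 mm, 8-14 mm up; black flange 68 mm wide, 16-20 mm, a white dot over each lug; plain blue collar to grip, 42 mm wide, 20-46 mm.
- filter_green_mid (a point): Centre of the green filter holder, 46 mm tall, 140 g, z up; may be absent (None). From its foot up: round pilot 48 mm wide, 0-16 mm; three lugs 10 mm wide at 120 degrees, one on the x axis, out to 31 mm, 8-14 mm up; black flange 68 mm wide, 16-20 mm, a white dot over each lug; plain green collar to grip, 42 mm wide, 20-46 mm.
- seat_red (a point): Centre of the rim of the lamp cup that has the red band; z up, x and y as lampbar. Holder centre 15 mm above this point: pilot in the bore, lugs resting on the rim; 7 mm above it: lugs dropped through the notches, flange flush on the rim, home.
- seat_yellow (a point): Centre of the rim of the lamp cup that has the yellow band; z up, x and y as lampbar. Holder centre 15 mm above this point: pilot in the bore, lugs resting on the rim; 7 mm above it: lugs dropped through the notches, flange flush on the rim, home.
- seat_blue (a point): Centre of the rim of the lamp cup that has the blue band; z up, x and y as lampbar. Holder centre 15 mm above this point: pilot in the bore, lugs resting on the rim; 7 mm above it: lugs dropped through the notches, flange flush on the rim, home.
- seat_green (a point): Centre of the rim of the lamp cup that has the green band; z up, x and y as lampbar. Holder centre 15 mm above this point: pilot in the bore, lugs resting on the rim; 7 mm above it: lugs dropped through the notches, flange flush on the rim, home.
- lampbar: Aluminium lamp bar, 110 x 370 mm, 45 mm tall, origin under its centre. Four cups stand on it at y = -135, -45, 45, 135 mm (colours vary), rims 71 mm above the table: bore 51 mm wide, 26 mm deep, wall 11 mm with three notches 16 mm wide at 120 degrees. The angle of the notches differs from cup to cup and no reading gives it.
- flat_mid (a point): Centre of the flat battery stick, 34 mm diameter, 110 mm long, 220 g, lying; x along it towards the plus end, which has a brass nub 10 mm wide, 3 mm long (counted in the length); grey sleeve, black band near the plus end. It starts home in the bay of the power box.
- fresh_mid (a point): Centre of the fresh battery stick, 34 mm diameter, 110 mm long, 220 g, lying; x along it towards the plus end, which has a brass nub 10 mm wide, 3 mm long (counted in the length); green sleeve, yellow band near the plus end. It starts on the black charger, between rails 5 mm high and end stops 16 mm high, 61 mm from the charger's middle, its underside 12 mm above the table.
- charger: Black charger, 140 x 62 mm, base 12 mm tall, end stops to 28 mm, origin under its centre, x along the battery on it.
- fresh_plus (a point): Tip of the brass nub of the fresh battery, 55 mm from its centre.
- bay (a point): Where a battery's centre lies when home in the bay of the power box; x along the bay from sprung end to fixed contact, z up. Floor 17 mm below (30 mm above the table); rails 5 mm high, 13 to 18 mm either side, then open deck for fingers. Fixed contact: face at x = +55 mm, 24 mm above the floor.
- spring_plate: Sprung brass contact plate of the bay, 28 mm wide, 36 mm tall above the bay floor; origin at the foot of its face. Free, its face is at x = -49 mm of bay; it pushes back up to 16 mm (2 N at first, 0.5 N more per mm); a battery at home holds it 6 mm back.
- powerbox: Grey power box with bay and dimmer, 190 x 170 mm, origin under its centre, axes as bay. A clear hood, underside 43 mm above the bay floor, roofs the sprung end from x = -92 to -41 mm of bay, cheeks 20 mm either side: batteries go in tilted 15 to 20 degrees, that end low, push the plate back 10 mm, tip down; out in reverse.
- tray_in (a point): Centre of the inner floor (4 mm above the table) of the open red tray for used batteries, outer size 170 mm along its x by 120 mm along its y, 45 mm tall, walls 4 mm.
- dimmer (a joint): Angle of the dimmer lever on the power box: 0 at off, its stop, where it leans 0.7 rad to the -x of bay; 0.7 upright; 1.4 full. It stays where it is left (about 2 N at the knob).
- dimmer_knob (a point): Centre of the red barrel knob on the dimmer lever, 22 mm in diameter, 26 mm wide along the hinge (y of bay), 85 mm from the hinge; pinch it from above across its 26 mm width. Nothing else of the dimmer stands higher than 103 mm above the table.
- pivot (a point): Centre of the dimmer's hinge, 55 mm above the table, axes as bay, hinge along y. At lever angle a the knob is at x = 85 mm * sin(a - 0.7), z = 85 mm * cos(a - 0.7) from here.
- mark (a joint): Angle of the yellow tab on the dimmer's black quadrant, in the same measure as dimmer: the angle the lever is to be set to.
- mark_tab (a point): The yellow tab on the rim of the quadrant, 41 mm from the hinge, 14 mm beside the lever.
There are look-alikes about, which are no part of the job. There is more than one size of the part that bears fresh_mid; the job needs the largest. Of the things shaped like the part that bears flat_mid, the grey one is meant.

How it is judged:
By the outcome, as a careful person would: the job done as asked, in the order asked, and still so for the second after the job is handed in, with the robot touching nothing.
Of filter_red, filter_yellow, filter_blue, filter_green only 3 to 4 are there at a start; the rules pass over those that are not, and their reading is None.
At some moment in a run one of filter_red, filter_yellow, filter_blue, filter_green may be knocked a few centimetres aside while the robot is not near it.
Once in a run the grip may slacken for a moment while it holds something.
It also fails if it takes over 210 s, if anything falls off the work surface, if the arm or the gripper's body presses on something with over 40 N, if the wrist force passes 120 N, or if a joint passes its speed limit or range.

## Working session

There is one attempt and no reset: what is moved stays moved. The work goes in short steps, Python scripts to look and compute and a tool call to move; the robot and the scene stay as the last step left them, time stands still between calls to the robot, and variables do not carry over. Pictures are saved under pics/ and viewed, at most 14 in all, crops included, and the job is handed in when it is done.

Besides the shell and the picture viewer there is one more tool, called as name(argument=value, ...) on one line, values as JSON. step_arm: Moves the arm, as the interface text tells. Its arguments: {"type":"object","properties":{"commands":{"type":"array","items":{"type":"array"}},"squeeze":{"type":"number"}},"required":["commands"]}

```bash
ls; mkdir -p pics; cat > h.py <<'E'
import numpy as np, cv2
from cell import env, optics
def snap(n,f):
    p=optics.camera_params(n); im=optics.capture(n)
    np.savez('pics/'+f+'.npz',im=im,**{k:np.array(v) for k,v in p.items()})
    cv2.imwrite('pics/'+f+'.png',im[:,:,::-1]); return im,p
def ld(f):
    d=np.load('pics/'+f+'.npz'); return d['im'],{k:d[k] for k in d.files if k!='im'}
def px2w(p,u,v,z):
    R=cv2.Rodrigues(np.array(p['rvec'],float))[0]; t=np.array(p['tvec'],float).ravel()
    d=R.T@np.array([(u-p['cx'])/p['fx'],(v-p['cy'])/p['fy'],1]); c=-R.T@t
    return c+d*(z-c[2])/d[2]
def w2px(p,X):
    K=np.array([[p['fx'],0,p['cx']],[0,p['fy'],p['cy']],[0,0,1]],float)
    return cv2.projectPoints(np.array(X,float).reshape(-1,1,3),np.array(p['rvec'],float),np.array(p['tvec'],float),K,None)[0].reshape(-1,2)
def cam(p):
    R=cv2.Rodrigues(np.array(p['rvec'],float))[0]; return -R.T@np.array(p['tvec'],float).ravel()
E
python3 - <<'E'
from h import *
for n in("scene","side","wrist"):
    im,p=snap(n,n+'0'); print(n,cam(p),p['fx'],px2w(p,p['cx'],p['cy'],0))
    big=cv2.resize(im,(800,600),interpolation=cv2.INTER_CUBIC); cv2.imwrite(f'pics/{n}0b.png',big[:,:,::-1])
s=env.sense(); print(s); print(env.hold_point_z)
E
```

```text
pics
scene [1.10844333 0.55311608 0.71150201] 360.6450310700209 [ 0.34139026 -0.0643702   0.        ]
side [ 0.2125948  -0.97233629  0.747809  ] 365.01804415980985 [0.46396741 0.13409593 0.        ]
wrist [0.16440067 0.6330086  0.3717838 ] 321.93495209782407 [0.27060321 0.59140603 0.        ]
{'t': 0.15, 'qpos': array([-71.39067315,  26.82457181,  -0.66494263,  91.86926206,
         0.34506401,  61.3865374 ,  -3.22610167]), 'qd': array([-0.00292556, -0.25138536, -0.07345737, -0.0599239 , -0.02316587,
        0.13200983,  0.02261022]), 'joint_torque': array([ 1.15335610e-03, -5.32794142e+01,  2.17369205e-02, -2.51550382e+01,
        1.15020465e-02,  5.61872279e-03, -8.14100019e-06]), 'tool_pos': array([0.23361986, 0.60610259, 0.23055199]), 'tool_rot': array([-1.79921885e+02,  7.04507047e-03,  1.58923636e+02]), 'wrist_force': array([ 0.57671643, -0.00800995,  0.20399164]), 'torque': array([ 0.03633848, -0.02131803,  0.00501274]), 'finger_force': 0.0, 'opening': 0.08541411247744914}
0.0187
```

View pics/scene0b.png

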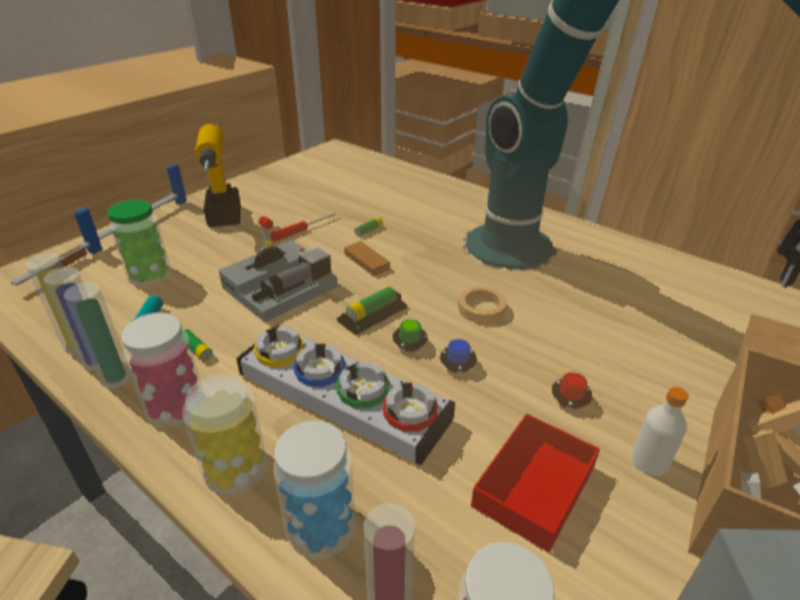

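View pics/side0b.png

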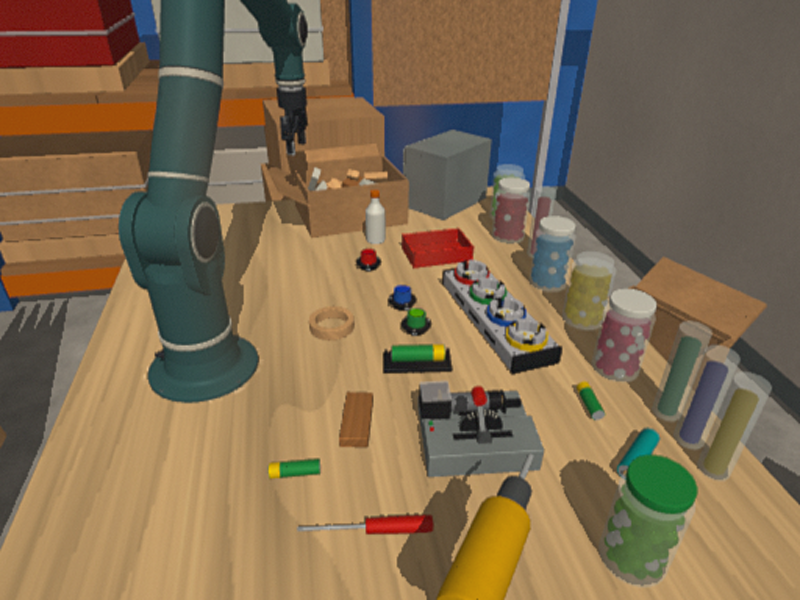

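```bash
python3 - <<'E'
from h import *
S=ld('scene0')[1]; D=ld('side0')[1]; k=512/800
for n,a,b,z in [('charger batt',(375,304),(418,353),.029),('filt g',(410,327),(417,314),.046),('filt b',(459,347),(402,290),.046),('filt r',(573,380),(368,256),.046),('cup y',(278,343),(525,335),.071),('cup b',(319,362),(505,312),.071),('cup g',(363,383),(488,291),.071),('cup r',(411,403),(471,272),.071),('trayc',(543,465),(438,248),.045),('knob',(265,222),(478,395),.12),('box',(280,280),(480,440),.03)]:
    print(n,px2w(S,a[0]*k,a[1]*k,z).round(3),px2w(D,b[0]*k,b[1]*k,z).round(3))
W=ld('wrist0')[1]; s=env.sense()
from scipy.spatial.transform import Rotation as R
Rt=R.from_euler('xyz',s['tool_rot'],degrees=True); 
print(Rt.inv().apply(cam(W)-s['tool_pos']), (Rt.inv()*R.from_rotvec(W['rvec']).inv()).as_matrix().round(3))
E
```

```text
charger batt [ 0.425 -0.064  0.029] [ 0.428 -0.076  0.029]
filt g [0.454 0.049 0.046] [0.451 0.039 0.046]
filt b [0.442 0.153 0.046] [0.438 0.143 0.046]
filt r [0.389 0.348 0.046] [0.384 0.323 0.046]
cup y [ 0.661 -0.08   0.071] [ 0.641 -0.111  0.071]
cup b [0.649 0.01  0.071] [ 0.63  -0.024  0.071]
cup g [0.639 0.099 0.071] [0.621 0.064 0.071]
cup r [0.624 0.185 0.071] [0.608 0.154 0.071]
trayc [0.577 0.391 0.045] [0.574 0.337 0.045]
knob [ 0.444 -0.365  0.12 ] [ 0.473 -0.316  0.12 ]
box [ 0.492 -0.277  0.03 ] [ 0.48 -0.33  0.03]
[ 7.42469109e-02  2.14433526e-05 -1.41241105e-01] [[ 0.    -0.956 -0.293]
 [ 1.     0.    -0.   ]
 [ 0.    -0.293  0.956]]
```

step_arm(commands=[[[0,0,4],[15,-35,12],0],[[0,0,7],[30,-70,24],0],[[0,0,7],[45,-105,36],0],[[0,0,7],[60,-140,48],0],[[0,0,7],[72,-170,57],0]])

```text
t: 0.57
tool_pos: [0.307, 0.434, 0.289]
tool_rot: [-180.0, 0.0, 165.8]
wrist_force: [0.4, 1.1, -0.2]
opening: 0.0854
finger_force: 0.0
```

step_arm(commands=[[[0,0,4],[15,-35,12],0],[[0,0,7],[30,-70,24],0],[[0,0,7],[45,-105,36],0],[[0,0,7],[60,-140,48],0],[[0,0,7],[72,-170,57],0]])

```text
t: 0.98
tool_pos: [0.3787, 0.2639, 0.3463]
tool_rot: [180.0, 0.0, 172.8]
wrist_force: [1.1, 0.8, -0.3]
opening: 0.0854
finger_force: 0.0
```

step_arm(commands=[[[0,0,4],[15,-35,12],0],[[0,0,7],[30,-70,24],0],[[0,0,7],[45,-105,36],0],[[0,0,7],[60,-140,48],0],[[0,0,7],[72,-170,57],0]])

```text
t: 1.4
tool_pos: [0.4505, 0.0937, 0.4034]
tool_rot: [180.0, 0.1, 179.8]
wrist_force: [0.1, 0.2, 0.2]
opening: 0.0852
finger_force: 0.0
```

```bash
python3 - <<'E'
from h import *
s=env.sense(); print(s['t'],s['tool_pos'],s['tool_rot'],s['qpos'].round(0))
im,p=snap('wrist','w1'); cv2.imwrite('pics/w1b.png',cv2.resize(im,(800,600),interpolation=cv2.INTER_CUBIC)[:,:,::-1])
E
```

```text
1.4 [0.45046172 0.09371309 0.40340283] [1.79978213e+02 7.82078429e-02 1.79824729e+02] [-35.  -1.  19. 105.   0.  76.  74.]
```

View pics/w1b.png

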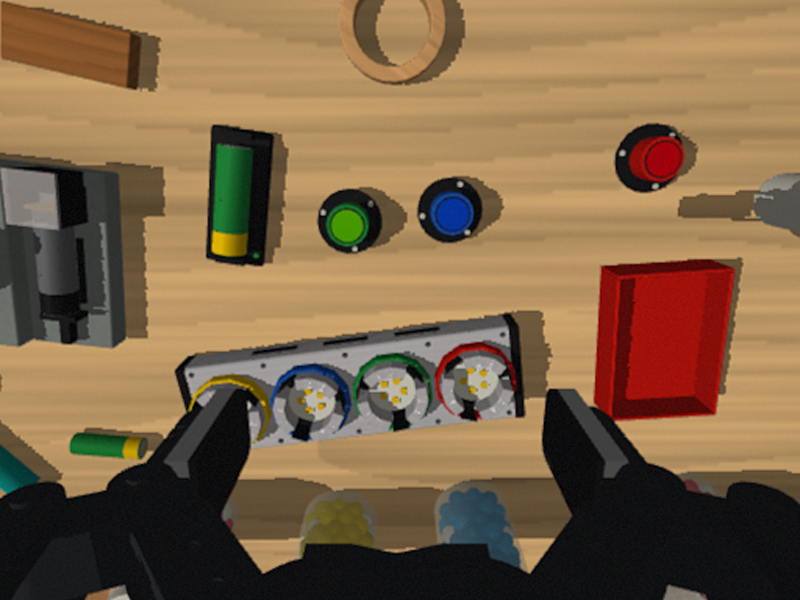

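step_arm(commands=[[[0,0,0],[-2,-36,-7],0],[[0,0,0],[-4,-72,-14],0],[[0,0,0],[-6,-108,-21],0],[[0,0,0],[-8,-144,-28],0],[[0,0,0],[-10,-180,-36],0]])

```text
t: 1.87
tool_pos: [0.4392, -0.0849, 0.366]
tool_rot: [180.0, 0.0, 179.9]
wrist_force: [1.0, -0.1, 0.4]
opening: 0.0852
finger_force: 0.0
```

step_arm(commands=[[[0,0,0],[-2,-36,-7],0],[[0,0,0],[-4,-72,-14],0],[[0,0,0],[-6,-108,-21],0],[[0,0,0],[-8,-144,-28],0],[[0,0,0],[-10,-180,-36],0]])

```text
t: 2.28
tool_pos: [0.4294, -0.2648, 0.3301]
tool_rot: [180.0, 0.1, 179.9]
wrist_force: [0.3, 0.5, 0.1]
opening: 0.0855
finger_force: 0.0
```

```bash
python3 - <<'E'
from h import *
s=env.sense(); print(s['t'],s['tool_pos'],s['tool_rot'],s['qpos'].round(0))
im,p=snap('wrist','w2'); cv2.imwrite('pics/w2b.png',cv2.resize(im,(800,600),interpolation=cv2.INTER_CUBIC)[:,:,::-1])
E
```

```text
2.2833 [ 0.42944114 -0.26482602  0.33014685] [1.79984184e+02 6.06760238e-02 1.79949657e+02] [-11.   7.  43. 107.  -5.  68. 124.]
```

View pics/w2b.png

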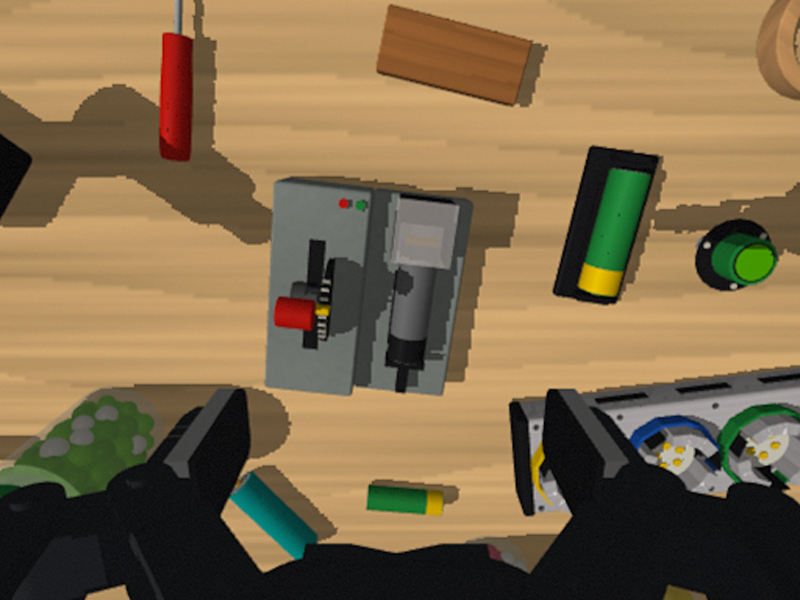

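```bash
cat >> h.py <<'E'
def tri(obs):  # [(params,u,v)] 512-scale -> point, ray residuals
    A=[];b=[];L=[]
    for p,u,v in obs:
        c=cam(p); d=px2w(p,u,v,0)-c; d/=np.linalg.norm(d); M=np.eye(3)-np.outer(d,d); A.append(M); b.append(M@c); L.append((c,M))
    X=np.linalg.solve(sum(A),sum(b)); return X,[float(np.linalg.norm(M@(X-c))) for c,M in L]
E
python3 - <<'E'
from h import *
k=.64
W=ld('w2')[1];S=ld('scene0')[1];D=ld('side0')[1]
r=lambda p,u,v,z:px2w(p,u*k,v*k,z).round(4)
print('batt axis',r(W,415,265,.047),r(W,406,362,.047))
print('left edge',r(W,397,270,.047),r(W,388,360,.047),'right',r(W,433,270,.047),r(W,426,360,.047))
for n,u,v in [('TL',275,180),('step T',373,190),('step B',353,395),('BL',267,388)]: print(n,r(W,u,v,.055),r(W,u,v,.03))
for n,u,v in [('TR',472,200),('BR',443,395)]: print(n,r(W,u,v,.03))
for o in [[(W,295,314),(D,478,395)],[(W,295,314),(S,265,222)],[(W,295,314),(S,265,222),(D,478,395)]]:
    X,e=tri([(p,u*k,v*k) for p,u,v in o]); print('knob',X.round(4),np.round(e,4))
for z in(.09,.095,.1):print('tab',z,r(W,322,311,z))
print('charger batt',r(W,628,170,.029),r(W,598,298,.029))
for n,z0,u0,u1,v0,v1 in [('scene0',0,140,200,130,170),('side0',0,260,360,230,300),('w2',0,165,310,110,265)]:
    im=ld(n)[0]; 
c=[cv2.resize(ld(n)[0][a:b,l:h],(390,290),interpolation=cv2.INTER_CUBIC) for n,a,b,l,h in [('scene0',125,200,135,236),('side0',235,310,262,363)]]
m=cv2.resize(ld('w2')[0][108:260,160:312],(590,590),interpolation=cv2.INTER_CUBIC)
cv2.imwrite('pics/c1.png',np.hstack([np.vstack(c)[:580],m[:580,:400]])[:,:,::-1][:, :790])
E
```

```text
batt axis [ 0.4538 -0.2481  0.047 ] [ 0.545  -0.2554  0.047 ]
left edge [ 0.4583 -0.2637  0.047 ] [ 0.543  -0.2719  0.047 ] right [ 0.4583 -0.2325  0.047 ] [ 0.543  -0.2371  0.047 ]
TL [ 0.3817 -0.3622  0.055 ] [ 0.3833 -0.368   0.03  ]
step T [ 0.3896 -0.2832  0.055 ] [ 0.3917 -0.2843  0.03  ]
step B [ 0.5744 -0.3041  0.055 ] [ 0.5875 -0.3065  0.03  ]
BL [ 0.5672 -0.3827  0.055 ] [ 0.5799 -0.3897  0.03  ]
TR [ 0.4002 -0.1988  0.03  ]
BR [ 0.5876 -0.2188  0.03  ]
knob [ 0.4664 -0.335   0.1386] [0.001 0.001]
knob [ 0.4669 -0.3347  0.1399] [0.0003 0.0003]
knob [ 0.4663 -0.3352  0.1391] [0.001  0.0002 0.001 ]
tab 0.09 [ 0.4814 -0.3237  0.09  ]
tab 0.095 [ 0.4797 -0.3229  0.095 ]
tab 0.1 [ 0.4781 -0.3222  0.1   ]
charger batt [ 0.3752 -0.0668  0.029 ] [ 0.4892 -0.0789  0.029 ]
```

View pics/c1.png

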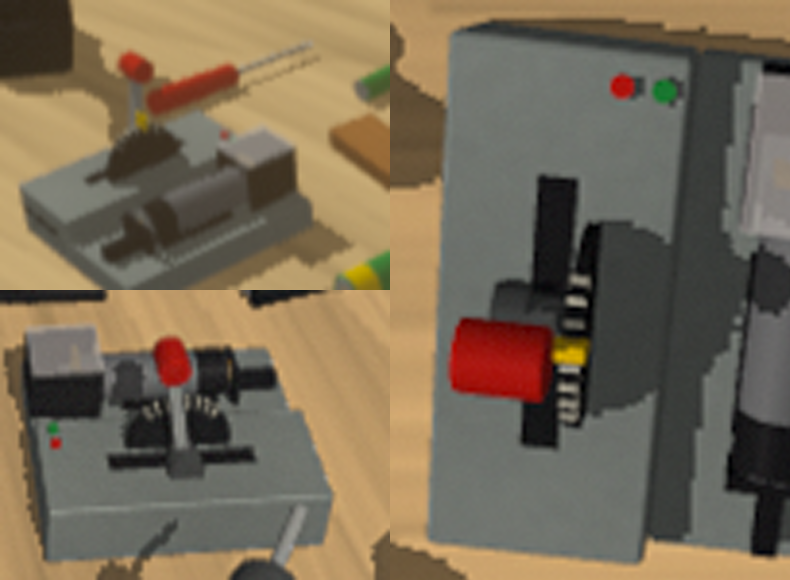

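```bash
python3 - <<'E'
from h import *
W=ld('w2')[1];S=ld('scene0')[1];D=ld('side0')[1]
cr=lambda x,y:((x-390)/3.88+160,y/3.88+108)
print('slot ends',[px2w(W,*cr(*q),.047).round(4) for q in((558,178),(540,448))])
sd=lambda x,y:(x/3.86+262,235+(y-290)/3.86)
sc=lambda x,y:(x/3.86+135,125+y/3.87)
print('slot ends side',[px2w(D,*sd(*q),.047).round(4) for q in((108,462),(256,452))])
for q in((185,465),(183,455)):
  for z in (.05,.055,.06): print('hub',q,z,px2w(D,*sd(*q),z).round(4))
K,e=tri([(W,*cr(500,360)),(D,*sd(172,362)),(S,*sc(135,67))]); print('knob',K,e)
T,e=tri([(W,*cr(570,351)),(S,*sc(143,121))]); print('tab',T,e)
E
```

```text
slot ends [array([ 0.4323, -0.3313,  0.047 ]), array([ 0.5322, -0.3425,  0.047 ])]
slot ends side [array([ 0.4315, -0.33  ,  0.047 ]), array([ 0.5331, -0.3405,  0.047 ])]
hub (185, 465) 0.05 [ 0.4806 -0.3453  0.05  ]
hub (185, 465) 0.055 [ 0.4787 -0.3498  0.055 ]
hub (185, 465) 0.06 [ 0.4767 -0.3543  0.06  ]
hub (183, 455) 0.05 [ 0.4821 -0.3363  0.05  ]
hub (183, 455) 0.055 [ 0.4802 -0.3409  0.055 ]
hub (183, 455) 0.06 [ 0.4782 -0.3455  0.06  ]
knob [ 0.46640034 -0.33584726  0.13761241] [0.001164549331388066, 0.0012038629430227027, 0.001692795555498861]
tab [ 0.47724773 -0.32096339  0.09608882] [0.0018545542762839218, 0.0018545542762841082]
```

step_arm(commands=[[[0,0,-3],[19,-35,-15],0],[[0,0,-6],[37,-70,-40],0],[[0,0,-6],[37,-70,-80],0],[[0,0,-6],[37,-70,-120],0],[[0,0,-6],[37,-70,-140],0]])

```text
t: 2.75
tool_pos: [0.4646, -0.3321, 0.185]
tool_rot: [179.9, -0.4, 173.9]
wrist_force: [-0.5, -0.2, 0.0]
opening: 0.0855
finger_force: 0.0
```

step_arm(commands=[[[0,0,0],[0,0,-30],0],[[0,0,0],[0,0,-64],0],[[0,0,0],[0,0,-64],120],[[0,0,0],[0,0,-64],255],[[0,0,0],[0,0,-64],255]], squeeze=30)

```text
t: 3.17
tool_pos: [0.4674, -0.3341, 0.1277]
tool_rot: [-179.9, 0.1, 173.9]
wrist_force: [0.2, 0.7, 0.3]
opening: 0.0517
finger_force: 0.0
```

step_arm(commands=[[[0,0,0],[0,0,0],255],[[0,0,0],[0,0,0],255],[[0,0,0],[0,0,0],255]])

```text
t: 3.42
tool_pos: [0.4678, -0.3356, 0.1288]
tool_rot: [-179.8, 0.3, 173.9]
wrist_force: [0.4, -3.2, 5.6]
opening: 0.0253
finger_force: 34.4
```

step_arm(commands=[[[0,0,0],[-4,0,-1],255],[[0,0,0],[-9,1,-2],255],[[0,0,0],[-13,1.5,-3.5],255],[[0,0,0],[-17,2,-5],255],[[0,0,0],[-20,2.5,-6.5],255]])

```text
t: 3.83
tool_pos: [0.4496, -0.3335, 0.1233]
tool_rot: [-179.8, 0.5, 173.8]
wrist_force: [-0.7, -1.7, 13.7]
opening: 0.0255
finger_force: 36.7
```

step_arm(commands=[[[0,0,0],[-4,0.4,-2],255],[[0,0,0],[-8,0.8,-4.5],255],[[0,0,0],[-12,1.2,-7],255],[[0,0,0],[-15,1.5,-9],255],[[0,0,0],[-17,1.8,-11],255]])

```text
t: 4.25
tool_pos: [0.4309, -0.3313, 0.1119]
tool_rot: [-179.9, 0.3, 173.8]
wrist_force: [-4.6, -0.4, 17.6]
opening: 0.0251
finger_force: 39.6
```

step_arm(commands=[[[0,0,0],[-1,0.1,-0.8],255],[[0,0,0],[-2,0.2,-1.6],255],[[0,0,0],[-2,0.2,-1.6],255]])

```text
t: 4.5
tool_pos: [0.4284, -0.331, 0.11]
tool_rot: [-179.9, 0.3, 173.8]
wrist_force: [-4.0, -0.9, 13.5]
opening: 0.0249
finger_force: 39.4
```

step_arm(commands=[[[0,0,0],[-1,0.1,-0.8],255],[[0,0,0],[-2,0.2,-1.6],255],[[0,0,0],[-3,0.3,-2.4],255],[[0,0,0],[-3,0.3,-2.4],255]])

```text
t: 4.83
tool_pos: [0.4255, -0.3306, 0.1074]
tool_rot: [-179.9, 0.3, 173.8]
wrist_force: [-4.2, -1.6, 12.1]
opening: 0.0251
finger_force: 39.7
```

step_arm(commands=[[[0,0,0],[-1,0.1,-0.8],255],[[0,0,0],[-2,0.2,-1.6],255],[[0,0,0],[-3,0.3,-2.4],255],[[0,0,0],[-3,0.3,-2.4],255]])

```text
t: 5.17
tool_pos: [0.4231, -0.3304, 0.1052]
tool_rot: [-179.9, 0.3, 173.8]
wrist_force: [-2.7, -0.3, 13.2]
opening: 0.0253
finger_force: 40.2
```

```bash
python3 - <<'E'
from h import *
im,p=snap('wrist','w3'); ims,_=snap('side','s3'); imc,_=snap('scene','c3')
f=lambda a,w,h:cv2.resize(a,(w,h),interpolation=cv2.INTER_CUBIC)
cv2.imwrite('pics/c3v.png',np.vstack([np.hstack([f(ims[235:310,262:363],390,290),f(imc[125:200,135:236],390,290)]),f(im[200:384,130:384][:96],780,295)])[:,:,::-1])
E
```

```text
(no output)
```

View pics/c3v.png

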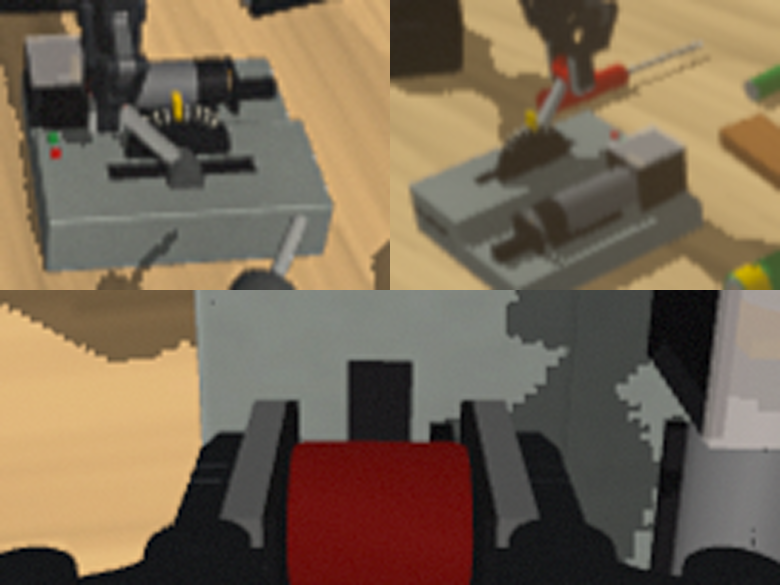

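step_arm(commands=[[[0,0,0],[-1,0.1,-0.8],255],[[0,0,0],[-2,0.2,-1.7],255],[[0,0,0],[-3,0.3,-2.5],255],[[0,0,0],[-3,0.3,-2.5],255]])

```text
t: 5.65
tool_pos: [0.4228, -0.3304, 0.1041]
tool_rot: [-179.8, 0.6, 173.9]
wrist_force: [0.6, -0.1, 20.3]
opening: 0.0255
finger_force: 32.9
```

step_arm(commands=[[[0,0,0],[-1,0.1,-0.3],255],[[0,0,0],[-2,0.2,-0.6],255],[[0,0,0],[-3,0.3,-1],255],[[0,0,0],[-3,0.3,-1],255]])

```text
t: 5.98
tool_pos: [0.4227, -0.3304, 0.104]
tool_rot: [-179.8, 0.9, 173.9]
wrist_force: [7.5, -0.4, 20.5]
opening: 0.0256
finger_force: 33.1
```

step_arm(commands=[[[0,0,0],[3,0,2],255],[[0,0,0],[3,0,2],150],[[0,0,0],[3,0,2],60],[[0,0,0],[3,0,20],0],[[0,0,0],[3,0,55],0]])

```text
t: 6.4
tool_pos: [0.4161, -0.3253, 0.1512]
tool_rot: [179.8, -0.5, 173.9]
wrist_force: [0.9, -0.4, 0.6]
opening: 0.07
finger_force: 0.0
```

step_arm(commands=[[[0,0,0],[0,0,40],0],[[0,0,0],[0,0,80],0],[[0,0,0],[15,20,110],0],[[0,0,0],[30,40,110],0],[[0,0,0],[30,40,110],0]])

```text
t: 6.82
tool_pos: [0.4523, -0.2834, 0.2652]
tool_rot: [179.8, 0.2, 174.3]
wrist_force: [0.8, 1.4, -1.0]
opening: 0.0858
finger_force: 0.0
```

```bash
python3 - <<'E'
from h import *
s=env.sense(); print(s['t'],s['tool_pos'],s['tool_rot'],s['qpos'].round(0))
im,p=snap('wrist','w4'); cv2.imwrite('pics/w4b.png',cv2.resize(im[60:350,80:460],(786,600),interpolation=cv2.INTER_CUBIC)[:,:,::-1])
E
```

```text
6.8167 [ 0.45233414 -0.28336863  0.26522242] [179.84027544   0.21421227 174.32810235] [ -9.  16.  45. 108. -13.  61. 126.]
```

View pics/w4b.png

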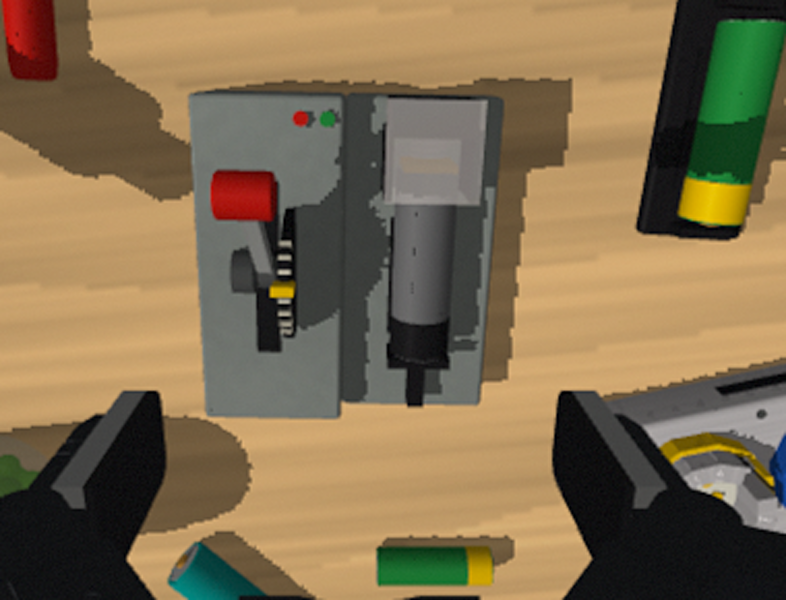

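```bash
python3 - <<'E'
from h import *
W=ld('w4')[1];D=ld('s3')[1];S=ld('c3')[1];W2=ld('w2')[1]
q=lambda u,v:(80+u/2.0684,60+v/2.0684)
r=lambda u,v,z:px2w(W,*q(u,v),z).round(4)
sd=lambda x,y:(x/3.86+262,235+y/3.86); sc=lambda x,y:(x/3.86+135,125+y/3.87)
for n,o in [('w4+side',[(W,*q(283,289)),(D,*sd(178,105))]),('w4+scene',[(W,*q(283,289)),(S,*sc(142,121))]),('all',[(W,*q(283,289)),(D,*sd(178,105)),(S,*sc(142,121))])]:
    X,e=tri(o); print('tab',n,X.round(4),np.round(e,4))
for z in(.094,.096):print(r(283,289,z))
print('knob',r(242,195,.120),r(242,195,.125))
print('slot end',r(268,350,.047),'ticks',r(286,243,.086),r(286,334,.086))
print('batt',[r(*a,.047) for a in((394,210),(455,210),(424,210),(390,315),(449,315),(419,315))])
print('end',r(417,360,.047),r(417,360,.064),'hood',r(432,205,.075),r(385,205,.075),r(480,205,.075))
print('box',[r(*a,.047) for a in((190,95),(206,417))],[r(*a,.03) for a in((503,98),(480,404))])
print('chbatt',[r(*a,.029) for a in((752,22),(712,220))])
E
```

```text
tab w4+side [ 0.4791 -0.3231  0.0933] [0.0001 0.0001]
tab w4+scene [ 0.4773 -0.3217  0.0957] [0.0014 0.0014]
tab all [ 0.4777 -0.3227  0.0944] [0.001  0.0015 0.0023]
[ 0.4789 -0.323   0.094 ]
[ 0.4783 -0.3227  0.096 ]
knob [ 0.426  -0.3312  0.12  ] [ 0.4252 -0.3302  0.125 ]
slot end [ 0.5307 -0.3437  0.047 ] ticks [ 0.4578 -0.3196  0.086 ] [ 0.5061 -0.3259  0.086 ]
batt [array([ 0.4548, -0.2634,  0.047 ]), array([ 0.4581, -0.2301,  0.047 ]), array([ 0.4565, -0.247 ,  0.047 ]), array([ 0.5159, -0.2708,  0.047 ]), array([ 0.5193, -0.2369,  0.047 ]), array([ 0.5176, -0.2541,  0.047 ])]
end [ 0.5457 -0.2573  0.047 ] [ 0.5378 -0.2582  0.064 ] hood [ 0.4482 -0.2451  0.075 ] [ 0.4458 -0.2687  0.075 ] [ 0.4506 -0.221   0.075 ]
box [array([ 0.3835, -0.3642,  0.047 ]), array([ 0.5706, -0.3872,  0.047 ])] [array([ 0.4022, -0.1982,  0.03  ]), array([ 0.5878, -0.2191,  0.03  ])]
chbatt [array([ 0.3762, -0.0648,  0.029 ]), array([ 0.4828, -0.0797,  0.029 ])]
```

step_arm(commands=[[[0,0,-0.9],[20,16,-35],100],[[0,0,-0.9],[41,32,-70],100],[[0,0,-0.9],[41,32,-105],100],[[0,0,-0.9],[41,32,-140],100],[[0,0,-0.9],[41,32,-165],100]])

```text
t: 7.28
tool_pos: [0.4871, -0.2547, 0.0949]
tool_rot: [179.9, -0.3, 173.0]
wrist_force: [-0.4, -0.3, 0.9]
opening: 0.0519
finger_force: 0.0
```

step_arm(commands=[[[0,0,0],[0,0,0],100]])

```text
t: 7.37
tool_pos: [0.4849, -0.2541, 0.0933]
tool_rot: [179.9, -0.7, 173.0]
wrist_force: [-1.4, 0.7, -0.2]
opening: 0.0519
finger_force: 0.0
```

```bash
python3 - <<'E'
from h import *
s=env.sense(); print(s['tool_pos'],s['tool_rot'],s['opening'])
im,p=snap('wrist','w5')
b=np.array([.489,-.2506,.047]);x=np.array([.9934,-.1149,0]);y=np.array([.1149,.9934,0])
def q(a,c,z): return w2px(p,b+x*a+y*c+[0,0,z])[0]
im=cv2.resize(im,(800,600),interpolation=cv2.INTER_CUBIC)
for a,c,z in[(52,17,0),(52,-17,0),(52,0,17),(-41,20,28),(-41,-20,28),(0,17,0),(0,-17,0)]:
    cv2.drawMarker(im,tuple((q(a/1e3,c/1e3,z/1e3)/.64).astype(int)),(255,0,255),0,12,1)
cv2.imwrite('pics/w5b.png',im[:,:,::-1])
E
```

```text
[ 0.48487156 -0.25413698  0.09330546] [179.87802955  -0.67985616 172.98128581] 0.051898759908752555
```

View pics/w5b.png

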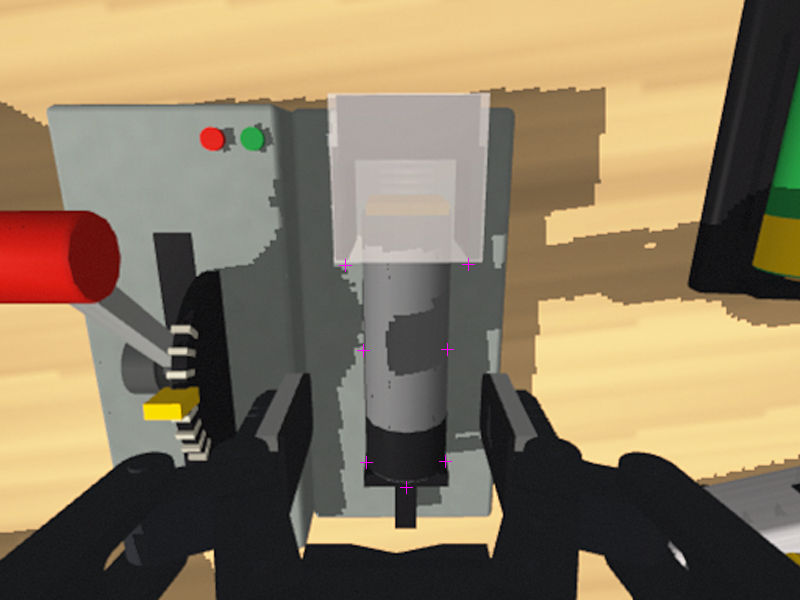

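step_arm(commands=[[[0,0,0.4],[9,3,-25],100],[[0,0,0.4],[9,3,-45],100],[[0,0,0.4],[9,3,-45],100],[[0,0,0.4],[9,3,-45],100]])

```text
t: 7.75
tool_pos: [0.4985, -0.2536, 0.0549]
tool_rot: [-180.0, -0.0, 173.4]
wrist_force: [-0.6, -0.8, 1.0]
opening: 0.0517
finger_force: 0.0
```

step_arm(commands=[[[0,0,0],[-2,2,-10],100],[[0,0,0],[-2,2,-10],100],[[0,0,0],[-2,2,-10],100]])

```text
t: 8.0
tool_pos: [0.4968, -0.2508, 0.0446]
tool_rot: [180.0, 0.0, 173.4]
wrist_force: [0.5, 0.4, -0.3]
opening: 0.0519
finger_force: 0.0
```

step_arm(commands=[[[0,0,0],[0,0,-6],100],[[0,0,0],[0,0,-6],200],[[0,0,0],[0,0,-6],255],[[0,0,0],[0,0,-6],255],[[0,0,0],[0,0,-6],255]], squeeze=70)

```text
t: 8.42
tool_pos: [0.4967, -0.251, 0.0383]
tool_rot: [180.0, 0.0, 173.4]
wrist_force: [-2.4, 0.3, 4.4]
opening: 0.0315
finger_force: 69.4
```

step_arm(commands=[[[0,0,0],[-2,0.2,0],255],[[0,0,0],[-4,0.5,0],255],[[0,0,0],[-6,0.7,0],255],[[0,0,0],[-6,0.7,0],255]])

```text
t: 8.75
tool_pos: [0.4932, -0.2506, 0.0385]
tool_rot: [-179.9, 0.3, 173.4]
wrist_force: [6.3, -0.9, -1.8]
opening: 0.0316
finger_force: 69.4
```

step_arm(commands=[[[-0.35,-3,0],[0.9,0,3.2],255],[[-0.7,-6,0],[1.9,-0.2,6.6],255],[[-1.04,-9,0],[2.7,-0.3,9.8],255],[[-1.4,-12,0],[3.5,-0.4,13],255],[[-1.7,-15,0],[4.1,-0.5,16],255]])

```text
t: 9.17
tool_pos: [0.4975, -0.251, 0.0553]
tool_rot: [-179.9, 15.5, 173.5]
wrist_force: [7.7, 1.2, 0.1]
opening: 0.0314
finger_force: 69.6
```

step_arm(commands=[[[-0.23,-2,0],[0.3,0,2],255],[[-0.23,-2,0],[0.3,0,2],255],[[-0.23,-2,0],[0.3,0,2],255]])

```text
t: 9.42
tool_pos: [0.4972, -0.2517, 0.0575]
tool_rot: [-180.0, 17.4, 173.4]
wrist_force: [6.8, -0.3, 0.7]
opening: 0.0314
finger_force: 69.7
```

step_arm(commands=[[[0,0,0],[8,-0.9,2.5],255],[[0,0,0],[16,-1.8,5],255],[[0,0,0],[24,-2.8,7.5],255],[[0,0,0],[34,-4,10.5],255],[[0,0,0],[45,-5,15],255]])

```text
t: 9.83
tool_pos: [0.5401, -0.2552, 0.0703]
tool_rot: [179.9, 17.0, 173.4]
wrist_force: [-0.3, -0.2, -2.6]
opening: 0.0314
finger_force: 69.7
```

step_arm(commands=[[[0,0,0],[0,0,0],255],[[0,0,0],[4,0,20],255],[[0,0,0],[4,0,55],255],[[0,0,0],[4,0,90],255],[[0,0,0],[4,0,120],255]])

```text
t: 10.25
tool_pos: [0.5435, -0.2555, 0.1919]
tool_rot: [180.0, 17.0, 173.4]
wrist_force: [0.6, 0.0, -1.7]
opening: 0.0316
finger_force: 69.8
```

```bash
python3 - <<'E'
from h import *
s=env.sense(); print(s['t'],s['tool_pos'],s['tool_rot'],s['qpos'].round(0))
W=ld('w1')[1]; k=.64
r=lambda u,v,z:px2w(W,u*k,v*k,z).round(4)
print('tray rim',[r(*a,.045) for a in((601,266),(732,260),(716,412),(596,420))])
print('bar ends',[r(*a,.045) for a in((185,365),(515,318),(524,415))])
print('filters',[r(u,v,.02) for u,v in((349,221),(450,210),(651,158))], [r(u,v,.046) for u,v in((348,226),(453,215),(661,158))])
print('cups',[r(u,v,.071) for u,v in((231,415),(312,400),(393,390),(476,378))])
im,p=snap('wrist','w6'); cv2.imwrite('pics/w6b.png',cv2.resize(im,(512,384),interpolation=cv2.INTER_CUBIC)[:,:,::-1])
E
```

```text
10.25 [ 0.54347853 -0.25552402  0.19190741] [179.98523676  17.01055655 173.40562161] [ -3.  19.  34. 115. -29.  36. 133.]
tray rim [array([0.4941, 0.3027, 0.045 ]), array([0.4882, 0.4349, 0.045 ]), array([0.6615, 0.4507, 0.045 ]), array([0.6712, 0.3179, 0.045 ])]
bar ends [array([ 0.6027, -0.1347,  0.045 ]), array([0.5499, 0.2189, 0.045 ]), array([0.6647, 0.2367, 0.045 ])]
filters [array([0.4513, 0.0452, 0.02  ]), array([0.4402, 0.15  , 0.02  ]), array([0.389 , 0.3503, 0.02  ])] [array([0.4525, 0.0464, 0.046 ]), array([0.4419, 0.1503, 0.046 ]), array([0.3884, 0.3471, 0.046 ])]
cups [array([ 0.6488, -0.0813,  0.071 ]), array([0.6313, 0.0054, 0.071 ]), array([0.6199, 0.0905, 0.071 ]), array([0.6064, 0.1764, 0.071 ])]
```

View pics/w6b.png

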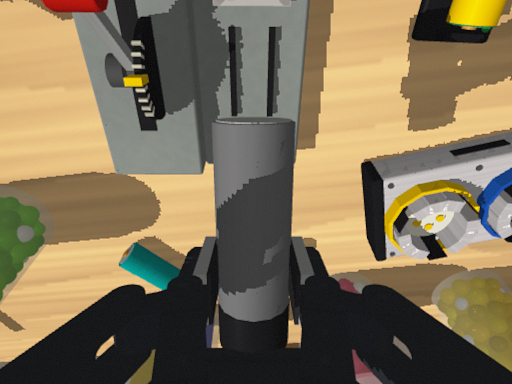

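step_arm(commands=[[[0.6,5,0],[2,30,0],255],[[1.2,10,0],[4,68,0],255],[[1.8,15,0],[8,106,0],255],[[1.95,16.9,0],[10,144,0],255],[[1.95,16.9,0],[12,182,0],255]])

```text
t: 10.72
tool_pos: [0.5573, -0.0713, 0.1902]
tool_rot: [-179.9, 0.0, 173.5]
wrist_force: [1.5, 0.4, -2.2]
opening: 0.0318
finger_force: 69.9
```

step_arm(commands=[[[0,0,3],[2,38,0],255],[[0,0,6],[4,76,0],255],[[0,0,9],[8,114,0],255],[[0,0,11.5],[10,152,0],255],[[0,0,11.5],[12,190,0],255]])

```text
t: 11.13
tool_pos: [0.5674, 0.1184, 0.1903]
tool_rot: [180.0, 0.0, -175.0]
wrist_force: [0.5, -0.3, -1.2]
opening: 0.0318
finger_force: 69.9
```

step_arm(commands=[[[0,0,0],[4,38,0],255],[[0,0,0],[8,76,0],255],[[0,0,0],[12,114,0],255],[[0,0,0],[15,152,0],255],[[0,0,0],[17,190,0],255]])

```text
t: 11.55
tool_pos: [0.5845, 0.3082, 0.19]
tool_rot: [-180.0, 0.0, -175.1]
wrist_force: [0.1, -0.2, -0.7]
opening: 0.0317
finger_force: 69.9
```

step_arm(commands=[[[0,0,0],[0,38,-10],255],[[0,0,0],[0,70,-30],255],[[0,0,0],[0,70,-55],255],[[0,0,0],[0,70,-80],255],[[0,0,0],[0,70,-90],255]])

```text
t: 11.97
tool_pos: [0.582, 0.3759, 0.0958]
tool_rot: [-179.8, -0.3, -175.0]
wrist_force: [-0.8, -1.1, -2.9]
opening: 0.0314
finger_force: 70.0
```

step_arm(commands=[[[0,0,0],[2,0,-25],255],[[0,0,0],[2,0,-50],255],[[0,0,0],[2,0,-70],255],[[0,0,0],[2,0,-80],255],[[0,0,0],[2,0,-85],255]])

```text
t: 12.38
tool_pos: [0.5863, 0.3753, 0.0141]
tool_rot: [-179.9, -0.0, -175.1]
wrist_force: [-0.4, 0.1, -1.3]
opening: 0.0314
finger_force: 70.0
```

step_arm(commands=[[[0,0,0],[0,0,-2],255],[[0,0,0],[0,0,-2],255]])

```text
t: 12.55
tool_pos: [0.5878, 0.3764, 0.0146]
tool_rot: [179.9, 0.2, -175.1]
wrist_force: [0.1, 0.7, -1.1]
opening: 0.0315
finger_force: 70.0
```

step_arm(commands=[[[0,0,0],[0,0,-1],200],[[0,0,0],[0,0,-1],130],[[0,0,0],[0,0,-1],120],[[0,0,0],[0,0,20],120],[[0,0,0],[0,0,60],120]])

```text
t: 12.97
tool_pos: [0.5842, 0.3749, 0.0704]
tool_rot: [-179.8, -0.3, -175.1]
wrist_force: [-0.5, 0.8, -1.0]
opening: 0.0453
finger_force: 0.0
```

step_arm(commands=[[[0,0,0],[0,0,40],120],[[0,0,0],[0,0,80],120],[[0,0,0],[-12,-30,110],100],[[0,0,0],[-28,-64,125],100],[[0,0,0],[-44,-100,140],100]])

```text
t: 13.38
tool_pos: [0.5441, 0.2776, 0.2162]
tool_rot: [179.8, 0.3, -175.0]
wrist_force: [0.5, -0.5, 1.2]
opening: 0.0518
finger_force: 0.0
```

```bash
python3 - <<'E'
from h import *
s=env.sense(); print(s['t'],s['tool_pos'],s['tool_rot'])
snap('wrist','w7'); im,_=snap('scene','c7'); cv2.imwrite('pics/c7b.png',cv2.resize(im[190:370,150:420],(600,400))[:,:,::-1])
E
```

```text
13.3833 [0.54405065 0.27759702 0.21621655] [ 179.83725912    0.31736674 -174.9909576 ]
```

step_arm(commands=[[[0,0,-4],[-16,-36,0],100],[[0,0,-8],[-32,-72,0],100],[[0,0,-11.5],[-48,-108,0],100],[[0,0,-11.5],[-62,-144,0],100],[[0,0,-11.5],[-76,-180,0],100]])

```text
t: 13.9
tool_pos: [0.4671, 0.0965, 0.214]
tool_rot: [179.9, 0.2, 173.4]
wrist_force: [0.6, -0.4, 0.1]
opening: 0.0515
finger_force: 0.0
```

step_arm(commands=[[[0,0,0],[-16,-36,0],100],[[0,0,0],[-30,-72,0],100],[[0,0,0],[-44,-108,0],100],[[0,0,0],[-58,-144,0],100],[[0,0,0],[-68,-166,0],100]])

```text
t: 14.32
tool_pos: [0.3986, -0.0713, 0.2141]
tool_rot: [179.9, 0.2, 173.2]
wrist_force: [-0.6, -0.3, -0.3]
opening: 0.0519
finger_force: 0.0
```

step_arm(commands=[[[0,0,0],[0,0,0],100],[[0,0,0],[0,0,0],100]])

```text
t: 14.48
tool_pos: [0.3999, -0.069, 0.2141]
tool_rot: [179.8, 0.2, 173.2]
wrist_force: [0.3, -0.2, -0.0]
opening: 0.0518
finger_force: 0.0
```

```bash
python3 - <<'E'
from h import *
s=env.sense(); print(s['t'],s['tool_pos'],s['tool_rot'],s['qpos'].round(0))
im,p=snap('wrist','w8'); m=ld('w7')[0]
f=lambda a,w,h:cv2.resize(a,(w,h),interpolation=cv2.INTER_CUBIC)
cv2.imwrite('pics/w8b.png',np.hstack([f(im[30:330,100:450],560,480),f(m,240,180) if 0 else np.vstack([f(m,240,180),f(ld('c7')[0][190:370,150:420],240,160),np.zeros((140,240,3),np.uint8)])])[:,:,::-1])
E
```

```text
14.4833 [ 0.39990711 -0.06899983  0.21410317] [179.84882715   0.21249243 173.2339794 ] [-38.   3.  46. 127.  -3.  51.  93.]
```

View pics/w8b.png

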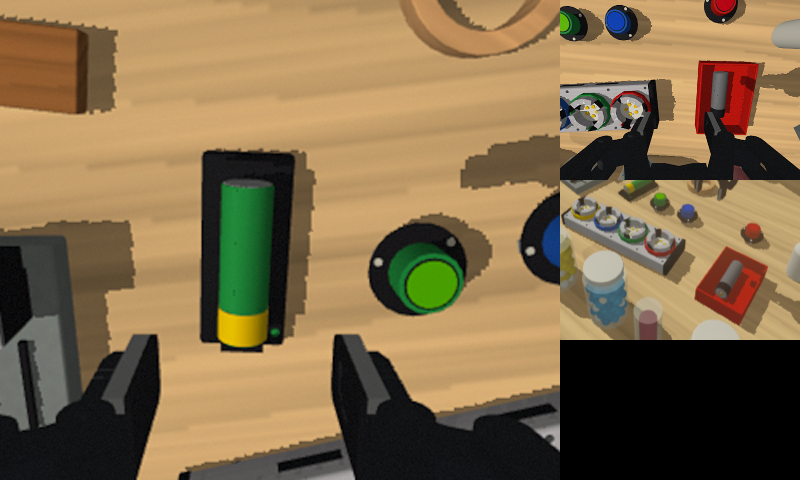

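```bash
python3 - <<'E'
from h import *
W=ld('w8')[1]
q=lambda u,v,z:px2w(W,100+u/1.6,30+v/1.6,z).round(4)
for v in (200,300): print([q(u,v,.029) for u in ((221,273) if v==200 else (219,270))])
print('ends',q(247,182,.037),q(242,346,.037),q(247,182,.046),'charger',[q(*a,.012) for a in((203,152),(294,155),(284,345),(201,341))])
# filter green: dots & centre
im=ld('w8')[0]; hsv=cv2.cvtColor(im,cv2.COLOR_RGB2HSV)
E
```

```text
[array([ 0.385 , -0.0824,  0.029 ]), array([ 0.3889, -0.0493,  0.029 ])]
[array([ 0.4529, -0.0927,  0.029 ]), array([ 0.457 , -0.0583,  0.029 ])]
ends [ 0.3743 -0.0644  0.037 ] [ 0.4851 -0.0808  0.037 ] [ 0.3729 -0.0643  0.046 ] charger [array([ 0.3552, -0.091 ,  0.012 ]), array([ 0.3641, -0.032 ,  0.012 ]), array([ 0.5005, -0.0516,  0.012 ]), array([ 0.49  , -0.1118,  0.012 ])]
```

step_arm(commands=[[[0,0,-1.5],[15,-2,-36],100],[[0,0,-1.5],[30,-4,-72],100],[[0,0,-1.5],[37,-4,-110],100],[[0,0,-1.5],[37,-4,-145],100],[[0,0,-1.5],[37,-4,-160],100]])

```text
t: 14.95
tool_pos: [0.4354, -0.0705, 0.0492]
tool_rot: [-180.0, -0.2, 172.1]
wrist_force: [0.2, -1.1, 0.1]
opening: 0.0515
finger_force: 0.0
```

step_arm(commands=[[[0,0,0],[0,0,-15],100],[[0,0,0],[0,0,-20],100],[[0,0,0],[0,0,-20],100],[[0,0,0],[0,0,-20],100]])

```text
t: 15.28
tool_pos: [0.4374, -0.0717, 0.0336]
tool_rot: [180.0, 0.1, 172.0]
wrist_force: [-0.2, -0.9, -0.5]
opening: 0.0522
finger_force: 0.0
```

step_arm(commands=[[[0,0,-0.3],[0,-1.3,-8],100],[[0,0,-0.3],[0,-1.3,-12.5],100],[[0,0,-0.3],[0,-1.3,-12.5],200],[[0,0,-0.3],[0,-1.3,-12.5],255],[[0,0,-0.3],[0,-1.3,-12.5],255]], squeeze=70)

```text
t: 15.7
tool_pos: [0.4368, -0.0733, 0.0213]
tool_rot: [179.9, 0.1, 171.6]
wrist_force: [-0.5, 1.1, 2.9]
opening: 0.0317
finger_force: 69.1
```

step_arm(commands=[[[0,0,0],[0,0,0],255],[[0,0,0],[0,0,0],255]])

```text
t: 15.87
tool_pos: [0.4368, -0.0733, 0.0212]
tool_rot: [179.9, 0.1, 171.6]
wrist_force: [-1.5, 0.4, 5.8]
opening: 0.0318
finger_force: 69.2
```

step_arm(commands=[[[0,0,0],[0,0,15],255],[[0,0,0],[0,0,45],255],[[0,0,0],[0,0,85],255],[[0,0,0],[0,0,125],255],[[0,0,0],[0,0,155],255]])

```text
t: 16.28
tool_pos: [0.437, -0.0742, 0.178]
tool_rot: [180.0, 0.2, 171.5]
wrist_force: [0.4, 0.4, -1.0]
opening: 0.032
finger_force: 69.9
```

step_arm(commands=[[[-0.6,-5,0.5],[22,-30,0],255],[[-1.2,-10,1],[44,-68,0],255],[[-1.8,-15,1.7],[66,-106,0],255],[[-1.95,-16.9,1.7],[90,-144,0],255],[[-1.95,-16.9,1.7],[107,-182,0],255]])

```text
t: 16.7
tool_pos: [0.5398, -0.249, 0.1754]
tool_rot: [179.5, 17.2, 173.3]
wrist_force: [1.1, 0.6, -1.8]
opening: 0.0317
finger_force: 69.9
```

step_arm(commands=[[[0,0,0],[0,0,0],255],[[0,0,0],[0,0,0],255]])

```text
t: 16.87
tool_pos: [0.5397, -0.2521, 0.1755]
tool_rot: [179.8, 17.1, 173.0]
wrist_force: [-0.4, 0.2, -2.3]
opening: 0.0316
finger_force: 70.1
```

```bash
python3 - <<'E'
from h import *
s=env.sense(); print(s['t'],s['tool_pos'],s['tool_rot'],s['qpos'].round(0),s['opening'])
im,p=snap('wrist','w9'); o=ld('w6')[0]
for c in (245,254,263):
    print(c,'old',[tuple(o[r,c]) for r in range(108,130,2)]); print('new',[(r,tuple(int(x) for x in im[r,c])) for r in range(100,140,2)])
for r in(150,200,250):
    g=np.where((im[r].astype(int)[:,1]-im[r][:,0].astype(int)>25)&(im[r].astype(int)[:,1]-im[r][:,2].astype(int)>10))[0]; g=g[(g>180)&(g<330)]; print(r,g.min() if len(g) else None,g.max() if len(g) else None)
E
```

```text
16.8667 [ 0.53968161 -0.25207893  0.17547381] [179.7828477   17.06556649 173.0123731 ] [ -8.  21.  40. 117. -36.  35. 139.] 0.03160868998480667
245 old [(np.uint8(133), np.uint8(137), np.uint8(132)), (np.uint8(133), np.uint8(139), np.uint8(132)), (np.uint8(135), np.uint8(139), np.uint8(132)), (np.uint8(135), np.uint8(139), np.uint8(133)), (np.uint8(126), np.uint8(131), np.uint8(124)), (np.uint8(84), np.uint8(84), np.uint8(82)), (np.uint8(84), np.uint8(85), np.uint8(82)), (np.uint8(137), np.uint8(138), np.uint8(133)), (np.uint8(94), np.uint8(93), np.uint8(93)), (np.uint8(117), np.uint8(116), np.uint8(115)), (np.uint8(118), np.uint8(117), np.uint8(118))]
new [(100, (132, 136, 130)), (102, (135, 138, 132)), (104, (133, 137, 131)), (106, (133, 138, 131)), (108, (135, 139, 134)), (110, (135, 139, 132)), (112, (135, 140, 133)), (114, (134, 140, 133)), (116, (134, 138, 132)), (118, (134, 138, 133)), (120, (132, 137, 130)), (122, (117, 123, 116)), (124, (84, 85, 83)), (126, (85, 85, 84)), (128, (81, 80, 78)), (130, (138, 139, 135)), (132, (34, 147, 63)), (134, (39, 153, 67)), (136, (40, 153,
[... 1294 characters left out ...]
1)), (np.uint8(85), np.uint8(85), np.uint8(83)), (np.uint8(119), np.uint8(119), np.uint8(115)), (np.uint8(84), np.uint8(83), np.uint8(83)), (np.uint8(100), np.uint8(100), np.uint8(99)), (np.uint8(103), np.uint8(102), np.uint8(101))]
new [(100, (90, 93, 89)), (102, (90, 94, 90)), (104, (92, 98, 93)), (106, (63, 63, 62)), (108, (67, 69, 67)), (110, (68, 70, 68)), (112, (66, 69, 65)), (114, (68, 70, 68)), (116, (67, 68, 67)), (118, (65, 67, 64)), (120, (69, 68, 69)), (122, (54, 53, 52)), (124, (86, 87, 85)), (126, (86, 84, 84)), (128, (84, 83, 81)), (130, (125, 131, 123)), (132, (25, 120, 48)), (134, (33, 133, 59)), (136, (34, 134, 59)), (138, (32, 133, 58))]
150 213 294
200 216 291
250 218 288
```

step_arm(commands=[[[0,0,0.4],[-1,-2,-30],255],[[0,0,0.4],[-2,-3.6,-60],255],[[0,0,0.4],[-2,-3.6,-85],255],[[0,0,0.4],[-2,-3.6,-95],255],[[0,0,0.4],[-2,-3.6,-95],255]])

```text
t: 17.33
tool_pos: [0.5363, -0.249, 0.0778]
tool_rot: [179.5, 16.8, 173.8]
wrist_force: [-0.7, 0.2, -1.7]
opening: 0.0315
finger_force: 70.3
```

step_arm(commands=[[[0,0,0],[0,0,-6],255],[[0,0,0],[0,0,-8],255],[[0,0,0],[0,0,-8],255]])

```text
t: 17.58
tool_pos: [0.5389, -0.2516, 0.0734]
tool_rot: [179.7, 17.2, 173.7]
wrist_force: [-0.2, 0.5, -1.4]
opening: 0.0316
finger_force: 70.3
```

step_arm(commands=[[[0,0,-0.3],[-1,-4,-2.5],255],[[0,0,-0.3],[-1,-4,-2.5],255],[[0,0,-0.3],[-1,-4,-2.5],255]])

```text
t: 17.83
tool_pos: [0.5376, -0.2567, 0.0708]
tool_rot: [179.7, 17.2, 173.4]
wrist_force: [-0.2, 0.4, -0.4]
opening: 0.0313
finger_force: 70.3
```

Roll is 0.3° off and y 1 mm; insert to d≈15 and check.

step_arm(commands=[[[0.3,0,0],[-8,1.8,-2.4],255],[[0.3,0,0],[-15,2.6,-4.6],255],[[0.3,0,0],[-22,3.4,-6.8],255],[[0.3,0,0],[-28.5,4.2,-8.7],255],[[0.3,0,0],[-28.5,4.2,-8.7],255]])

```text
t: 18.25
tool_pos: [0.5066, -0.2518, 0.0609]
tool_rot: [179.3, 17.0, 173.2]
wrist_force: [-0.5, 0.1, -1.8]
opening: 0.0317
finger_force: 70.3
```

step_arm(commands=[[[0,0,0],[-4,0.4,-1.2],255],[[0,0,0],[-8,0.9,-2.4],255],[[0,0,0],[-11,1.3,-3.4],255],[[0,0,0],[-11,1.3,-3.4],255]])

```text
t: 18.58
tool_pos: [0.4989, -0.2512, 0.059]
tool_rot: [179.4, 17.2, 173.3]
wrist_force: [3.6, -0.7, 0.8]
opening: 0.0314
finger_force: 70.3
```

step_arm(commands=[[[-0.5,0,0],[-3,0.3,-0.6],255],[[-0.5,0,0],[-6.5,0.5,-1.4],255],[[-0.5,0,0],[-6.5,0.5,-1.4],255],[[-0.5,0,0],[-6.5,0.5,-1.4],255]])

```text
t: 18.92
tool_pos: [0.4941, -0.2507, 0.0583]
tool_rot: [179.9, 17.4, 173.5]
wrist_force: [7.2, -0.7, 1.3]
opening: 0.0314
finger_force: 70.3
```

step_arm(commands=[[[0.28,2.4,0],[-0.4,0,-2.2],255],[[0.62,5.4,0],[-0.9,0.1,-5.2],255],[[0.97,8.4,0],[-1.7,0.2,-8.2],255],[[1.3,11.4,0],[-2.6,0.3,-11.2],255],[[1.3,11.4,0],[-2.6,0.3,-11.2],255]])

```text
t: 19.33
tool_pos: [0.4932, -0.2501, 0.046]
tool_rot: [-179.9, 5.8, 173.7]
wrist_force: [7.3, -0.6, -1.4]
opening: 0.0317
finger_force: 70.1
```

step_arm(commands=[[[0.35,3,0],[-1.2,0.1,-3.1],255],[[0.7,6,0],[-2.4,0.3,-6.4],255],[[0.7,6,0],[-2.4,0.3,-6.4],255],[[0.7,6,0],[-2.4,0.3,-6.4],255]])

```text
t: 19.67
tool_pos: [0.4901, -0.2498, 0.0396]
tool_rot: [-180.0, -0.1, 173.6]
wrist_force: [6.6, -1.4, -1.8]
opening: 0.0317
finger_force: 70.5
```

step_arm(commands=[[[0,0,0],[2,-0.5,-0.5],255],[[0,0,0],[4,-0.8,-0.8],255],[[0,0,0],[6,-1,-1],255],[[0,0,0],[8,-1.2,-1],255],[[0,0,0],[8,-1.2,-1],255]])

```text
t: 20.08
tool_pos: [0.494, -0.2507, 0.0393]
tool_rot: [179.8, -0.4, 173.4]
wrist_force: [-3.0, 2.9, 12.8]
opening: 0.0318
finger_force: 72.1
```

step_arm(commands=[[[0,0,0],[0,0,2],200],[[0,0,0],[0,0,2],110],[[0,0,0],[0,0,2],100],[[0,0,0],[0,0,20],100],[[0,0,0],[0,0,55],100]])

```text
t: 20.5
tool_pos: [0.4915, -0.2495, 0.0905]
tool_rot: [179.8, -0.9, 173.5]
wrist_force: [0.5, 0.7, 1.5]
opening: 0.0519
finger_force: 0.0
```

step_arm(commands=[[[0,0,0],[-5,0,35],100],[[0,0,0],[-10,0,70],100],[[0,0,0],[-10,0,105],50],[[0,0,0],[-10,0,140],0],[[0,0,0],[-10,0,155],0]])

```text
t: 20.92
tool_pos: [0.4853, -0.2523, 0.2522]
tool_rot: [179.9, -0.1, 173.4]
wrist_force: [-0.3, -0.6, -0.4]
opening: 0.0851
finger_force: 0.0
```

```bash
python3 - <<'E'
from h import *
s=env.sense(); print(s['t'],s['tool_pos'],s['tool_rot'])
snap('wrist','w10')
E
```

```text
20.9167 [ 0.48531069 -0.2522608   0.25223712] [ 1.79936741e+02 -9.92983283e-02  1.73399242e+02]
```

step_arm(commands=[[[0,0,2],[15,36,0],0],[[0,0,4],[30,72,0],0],[[0,0,6],[44,108,0],0],[[0,0,6],[58,144,0],0],[[0,0,6],[70,172,0],0]])

```text
t: 21.38
tool_pos: [0.5546, -0.0754, 0.2474]
tool_rot: [179.8, -0.5, 179.6]
wrist_force: [0.4, -0.1, 0.2]
opening: 0.0854
finger_force: 0.0
```

step_arm(commands=[[[0,0,2],[15,36,0],0],[[0,0,4],[30,72,0],0],[[0,0,6],[44,108,0],0],[[0,0,8],[56,128,0],0],[[0,0,10],[56,128,0],0]])

```text
t: 21.8
tool_pos: [0.6116, 0.0565, 0.2464]
tool_rot: [179.8, -0.4, -169.9]
wrist_force: [-1.1, 0.2, -0.4]
opening: 0.0851
finger_force: 0.0
```

step_arm(commands=[[[0,0,0],[0,0,0],0],[[0,0,0],[0,0,0],0]])

```text
t: 21.97
tool_pos: [0.6098, 0.0483, 0.2474]
tool_rot: [179.9, -0.5, -170.6]
wrist_force: [0.3, -1.1, 0.2]
opening: 0.0851
finger_force: 0.0
```

```bash
python3 - <<'E'
from h import *
s=env.sense(); print(s['t'],s['tool_pos'],s['tool_rot'],s['qpos'].round(0))
im,p=snap('wrist','w11')
f=lambda a,w,h:cv2.resize(a,(w,h),interpolation=cv2.INTER_CUBIC)
print(w2px(p,[[.649,-.081,.071],[.631,.005,.071],[.62,.0905,.071],[.606,.176,.071]]))
cv2.imwrite('pics/w11b.png',np.vstack([f(im[120:280,60:460],800,320),np.hstack([f(ld('w10')[0],373,280),f(im,373,280),np.zeros((280,54,3),np.uint8)])])[:,:,::-1])
E
```

```text
21.9667 [0.60981117 0.04832323 0.24740752] [ 179.92845388   -0.48723837 -170.64936314] [-40.  27.  44.  98. -21.  64. 110.]
[[122.84914634 188.41647501]
 [208.11343956 184.86968098]
 [292.06010451 187.73044496]
 [376.30870375 187.81125769]]
```

View pics/w11b.png

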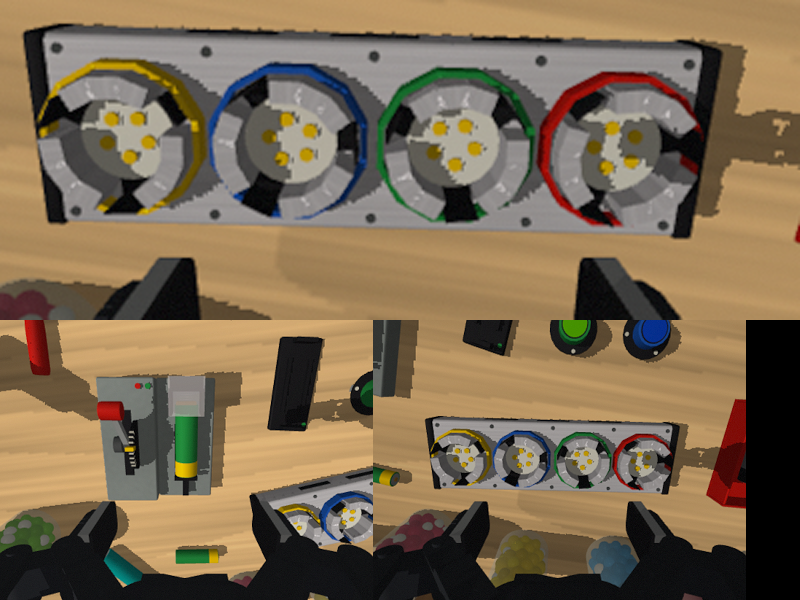

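step_arm(commands=[[[0,0,7],[2,6,-10],0],[[0,0,14],[4,12,-20],0],[[0,0,21],[6,18,-30],0],[[0,0,28],[8,24,-40],0],[[0,0,35],[9,30,-50],0]])

```text
t: 22.43
tool_pos: [0.6193, 0.0777, 0.1979]
tool_rot: [179.9, -0.4, -135.4]
wrist_force: [0.4, 0.5, -1.2]
opening: 0.0852
finger_force: 0.0
```

step_arm(commands=[[[0,0,7],[0,0,-10],0],[[0,0,14],[0,0,-20],0],[[0,0,21],[0,0,-30],0],[[0,0,28],[0,0,-37],0],[[0,0,35],[0,0,-37],0]])

```text
t: 22.85
tool_pos: [0.6178, 0.0772, 0.1588]
tool_rot: [179.7, -0.7, -100.5]
wrist_force: [-0.0, -1.1, -3.0]
opening: 0.0855
finger_force: 0.0
```

step_arm(commands=[[[0,0,7],[0,0,0],0],[[0,0,14],[0,0,0],0],[[0,0,20],[0,0,0],0],[[0,0,20],[0,0,0],0],[[0,0,20],[0,0,0],0]])

```text
t: 23.27
tool_pos: [0.6195, 0.0771, 0.1617]
tool_rot: [179.9, -0.2, -80.7]
wrist_force: [1.3, -0.2, 0.4]
opening: 0.0855
finger_force: 0.0
```

```bash
python3 - <<'E'
from h import *
s=env.sense(); print(s['t'],s['tool_pos'],s['tool_rot'],s['qpos'].round(0))
im,p=snap('wrist','cb'); print(cam(p))
E
```

```text
23.2667 [0.61945745 0.07705475 0.16172844] [179.93027124  -0.21660808 -80.68863286] [  7.  31. -23.  98.  15.  54. 167.]
[0.63211871 0.00372872 0.30337383]
```

step_arm(commands=[[[0,0,0],[-4,30,0],0],[[0,0,0],[-8,60,0],0],[[0,0,0],[-11,85,0],0],[[0,0,0],[-11,85,0],0],[[0,0,0],[-11,85,0],0]])

```text
t: 23.73
tool_pos: [0.6077, 0.1656, 0.1608]
tool_rot: [179.8, -0.5, -80.5]
wrist_force: [0.6, -1.1, 0.2]
opening: 0.0854
finger_force: 0.0
```

```bash
python3 - <<'E'
from h import *
s=env.sense(); print(s['t'],s['tool_pos'],s['tool_rot'],s['qpos'].round(0))
im,p=snap('wrist','cg'); print(cam(p))
E
```

```text
23.7333 [0.60768261 0.16560414 0.16083499] [179.83669014  -0.46306799 -80.48404489] [ -2.  32. -23.  97.  15.  55. 159.]
[0.62073448 0.09293743 0.3028055 ]
```

step_arm(commands=[[[0,0,0],[-4,30,0],0],[[0,0,0],[-8,60,0],0],[[0,0,0],[-13,86,0],0],[[0,0,0],[-13,86,0],0],[[0,0,0],[-13,86,0],0]])

```text
t: 24.2
tool_pos: [0.5952, 0.2505, 0.1609]
tool_rot: [179.9, -0.4, -80.5]
wrist_force: [0.2, -0.5, -0.2]
opening: 0.0855
finger_force: 0.0
```

```bash
cat >> h.py <<'E'
def rect(im,p,c,z,half=.045,n=300,yaw=0):
    # top-down patch about c on plane z: rows -> +x (down), cols -> +y (right)
    g=np.linspace(-half,half,n,dtype=np.float32); X,Y=np.meshgrid(g,g,indexing='ij')
    P=np.stack([c[0]+X.ravel(),c[1]+Y.ravel(),np.full(n*n,z)],1)
    m=w2px(p,P).astype(np.float32).reshape(n,n,2)
    return cv2.remap(im,m[...,0],m[...,1],cv2.INTER_CUBIC)
E
python3 - <<'E'
from h import *
s=env.sense(); print(s['t'],s['tool_pos'],s['tool_rot'],s['qpos'].round(0))
im,p=snap('wrist','cr'); print(cam(p))
C={'cb':(.631,.005),'cg':(.62,.0905),'cr':(.606,.176)}
t=[]
for n,c in C.items():
    im,p=ld(n); print(n,cam(p),w2px(p,[*c,.071])); t.append(rect(im,p,c,.071,n=266))
cv2.imwrite('pics/cups.png',np.hstack(t)[:,:,::-1])
E
```

```text
24.2 [0.59515563 0.25045107 0.16092637] [179.8635254   -0.44939764 -80.518568  ] [ -9.  33. -23.  94.  16.  56. 151.]
[0.60809842 0.17775208 0.30286935]
cb [0.63211871 0.00372872 0.30337383] [[254.05737731  97.01001775]]
cg [0.62073448 0.09293743 0.3028055 ] [[253.85161591  92.90159743]]
cr [0.60809842 0.17775208 0.30286935] [[255.77694606  94.19955811]]
```

View pics/cups.png

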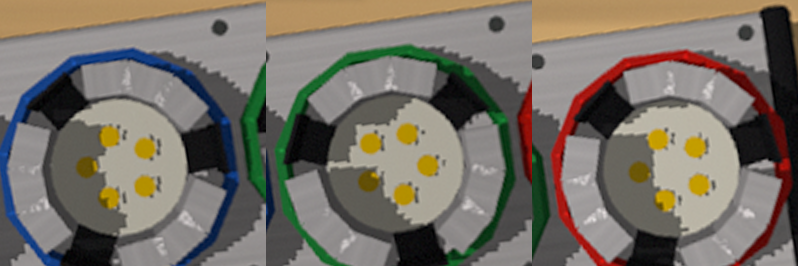

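```bash
cat > cup.py <<'E'
from h import *
from scipy.optimize import minimize
def fitcup(n,c0,z=.071):
    im,p=ld(n); H=cv2.GaussianBlur(im,(3,3),0).astype(np.float32)
    g=np.arange(-42,42.1,1.0); X,Y=np.meshgrid(g,g,indexing='ij'); X=X.ravel();Y=Y.ravel(); r=np.hypot(X,Y); a=np.arctan2(Y,X)
    def samp(c):
        m=w2px(p,np.stack([c[0]+X/1e3,c[1]+Y/1e3,np.full(X.size,z)],1)).astype(np.float32)
        v=cv2.remap(H,m[:,0].reshape(1,-1),m[:,1].reshape(1,-1),cv2.INTER_LINEAR)[0]; return v.max(1),v.max(1)-v.min(1)
    def cost(q,full=False):
        V,S=samp(q[:2]); best=[]
        phi=np.radians(q[2]); d=np.full(X.size,99.)
        for k in range(3):
            t=phi+k*2*np.pi/3; al=X*np.cos(t)+Y*np.sin(t); pe=np.abs(-X*np.sin(t)+Y*np.cos(t)); d=np.where(al>0,np.minimum(d,pe),d)
        wall=(r>27)&(r<35.5); notch=wall&(d<7); rim=wall&(d>9); band=(r>37.5)&(r<39.5)
        dark=np.clip((90-V)/60,0,1); gray=np.clip((V-110)/40,0,1)*np.clip((35-S)/20,0,1); sat=np.clip((S-30)/50,0,1)
        return -(dark[notch].mean()*1+gray[rim].mean()*1+sat[band].mean()*.6+ (1-sat[wall]).mean())
    b=min(((cost((c0[0]+dx,c0[1]+dy,f)),(c0[0]+dx,c0[1]+dy,f)) for dx in np.arange(-.016,.017,.004) for dy in np.arange(-.016,.017,.004) for f in range(0,120,10)))
    o=None
    for st in (.002,.001):
        q=b[1] if o is None else o.x
        o=minimize(cost,q,method='Nelder-Mead',options=dict(initial_simplex=[q,np.add(q,(st,0,0)),np.add(q,(0,st,0)),np.add(q,(0,0,5))],xatol=1e-4,fatol=1e-4))
    return o.x,o.fun
if __name__=='__main__':
    for n,c in {'cb':(.641,.0),'cg':(.63,.088),'cr':(.615,.176)}.items(): print(n,*[np.round(v,4) for v in fitcup(n,c)])
E
python3 cup.py; python3 - <<'E'
from h import *
# filters in w1 : white dots on black flange, plus collars by colour
im,p=ld('w1'); hsv=cv2.cvtColor(im,cv2.COLOR_RGB2HSV)
for nm,(u,v) in {'g':(349,224),'b':(451,212),'r':(652,158)}.items():
    u*=.64;v*=.64
    x0,y0=int(u-28),int(v-28); w=im[y0:y0+56,x0:x0+56].astype(int)
    m=((w.min(2)>120)&(w.max(2)-w.min(2)<50)).astype(np.uint8); n,l,st,ce=cv2.connectedComponentsWithStats(m)
    print(nm,[(tuple((ce[i]+[x0,y0]).round(1)),st[i,4],px2w(p,*(ce[i]+[x0,y0]),.02).round(4)) for i in range(1,n) if 2<=st[i,4]<40])
E
```

```text
cb [  0.6433  -0.     101.9938] -3.2571
cg [ 0.6311  0.089  15.5168] -3.1599
cr [  0.6187   0.1783 108.5769] -3.454
g [((np.float64(206.4), np.float64(135.8)), np.int32(5), array([0.4421, 0.018 , 0.02  ])), ((np.float64(226.7), np.float64(159.0)), np.int32(7), array([0.4802, 0.0499, 0.02  ]))]
b [((np.float64(294.0), np.float64(117.7)), np.int32(7), array([0.4139, 0.1588, 0.02  ])), ((np.float64(269.7), np.float64(138.0)), np.int32(7), array([0.4459, 0.1205, 0.02  ])), ((np.float64(298.8), np.float64(148.4)), np.int32(5), array([0.463 , 0.1683, 0.02  ]))]
r [((np.float64(429.5), np.float64(86.0)), np.int32(2), array([0.3665, 0.3669, 0.02  ])), ((np.float64(397.9), np.float64(97.9)), np.int32(8), array([0.384 , 0.3202, 0.02  ])), ((np.float64(418.9), np.float64(118.9)), np.int32(8), array([0.4162, 0.3579, 0.02  ]))]
```

step_arm(commands=[[[0,0,-7],[-18,16,4],0],[[0,0,-14],[-36,32,8],0],[[0,0,-21],[-54,48,12],0],[[0,0,-28],[-72,64,14],0],[[0,0,-35],[-90,80,14],0]])

```text
t: 24.67
tool_pos: [0.5065, 0.328, 0.1758]
tool_rot: [180.0, -0.4, -116.2]
wrist_force: [0.1, 0.5, -0.5]
opening: 0.0855
finger_force: 0.0
```

step_arm(commands=[[[0,0,-7],[-18,16,0],0],[[0,0,-14],[-36,32,0],0],[[0,0,-21],[-47,42,0],0],[[0,0,-28],[-47,42,0],0],[[0,0,-35],[-47,42,0],0]])

```text
t: 25.08
tool_pos: [0.4591, 0.3708, 0.1754]
tool_rot: [179.9, -0.4, -151.0]
wrist_force: [-0.1, 0.3, 0.1]
opening: 0.0853
finger_force: 0.0
```

step_arm(commands=[[[0,0,-6],[0,0,0],0],[[0,0,-9.5],[0,0,0],0],[[0,0,-9.5],[0,0,0],0],[[0,0,-9.5],[0,0,0],0]])

```text
t: 25.42
tool_pos: [0.4597, 0.3704, 0.1753]
tool_rot: [180.0, -0.4, -160.1]
wrist_force: [-0.4, -0.6, -0.1]
opening: 0.0852
finger_force: 0.0
```

```bash
cat > dots.py <<'E'
from h import *
import sys
def dots(n,c,z=.02):
    im,p=ld(n); P=rect(im,p,c,z,half=.055,n=440)  # 4px/mm
    w=P.astype(int); m=((w.min(2)>120)&(w.max(2)-w.min(2)<60)).astype(np.uint8)
    k,l,st,ce=cv2.connectedComponentsWithStats(m); out=[]
    for i in range(1,k):
        if 25<st[i,4]<500: out.append((c[0]+(ce[i][1]-219.5)/4e3,c[1]+(ce[i][0]-219.5)/4e3,st[i,4]))
    return out
def collar(n,c,col,z=.046):
    im,p=ld(n); P=rect(im,p,c,z,half=.055,n=440); h=cv2.cvtColor(P,cv2.COLOR_RGB2HSV)
    H,S,V=[h[...,i].astype(int) for i in range(3)]; hue={'r':0,'g':55,'b':115}[col]
    m=((np.minimum(abs(H-hue),180-abs(H-hue))<15)&(S>120)&(V>60)).astype(np.uint8)
    k,l,st,ce=cv2.connectedComponentsWithStats(m); i=1+np.argmax(st[1:,4]); 
    return c[0]+(ce[i][1]-219.5)/4e3,c[1]+(ce[i][0]-219.5)/4e3,st[i]
if __name__=='__main__':
    s=env.sense(); print(s['t'],s['tool_pos'],s['tool_rot'],s['qpos'].round(0))
    n,col=sys.argv[1],sys.argv[2]; c=(float(sys.argv[3]),float(sys.argv[4]))
    snap('wrist',n); print(cam(ld(n)[1]).round(3)); d=np.array(dots(n,c)); print(d.round(4)); print(collar(n,c,col))
    for a in range(len(d)):
        for b in range(a): print(a,b,'dist',np.linalg.norm(d[a,:2]-d[b,:2]).round(4))
    if len(d)==3:
        m=d[:,:2].mean(0); print('centre',m,np.degrees(np.arctan2(*(d[:,:2]-m).T[::-1]))%120)
E
python3 dots.py fr r .389 .348
```

```text
25.4167 [0.45974575 0.37035393 0.17530404] [ 179.95145926   -0.3612162  -160.13509751] [-35.  25.  -9. 103.   5.  53.  64.]
[0.391 0.345 0.317]
[[3.661e-01 3.677e-01 1.720e+02]
 [3.837e-01 3.206e-01 3.440e+02]
 [4.163e-01 3.585e-01 3.380e+02]]
(np.float64(0.38909439437635185), np.float64(0.3488064467676039), array([  140,   137,   167,   167, 20805], dtype=int32))
1 0 dist 0.0503
2 0 dist 0.0511
2 1 dist 0.05
centre [0.38871781 0.34894704] [20.33456304 20.05054399 19.10855734]
```

step_arm(commands=[[[0,0,0],[-25,-8,-20],0],[[0,0,0],[-50,-15,-50],0],[[0,0,0],[-71,-21.5,-85],0],[[0,0,0],[-71,-21.5,-110],40],[[0,0,0],[-71,-21.5,-125],60]])

```text
t: 25.88
tool_pos: [0.3855, 0.3486, 0.0478]
tool_rot: [180.0, -0.6, -160.0]
wrist_force: [0.4, 0.3, 0.1]
opening: 0.0655
finger_force: 0.0
```

step_arm(commands=[[[0,0,0],[0,0,0],60],[[0,0,0],[0,0,0],60]])

```text
t: 26.05
tool_pos: [0.3877, 0.3501, 0.0499]
tool_rot: [179.9, -0.4, -160.1]
wrist_force: [0.9, 0.5, 1.0]
opening: 0.0649
finger_force: 0.0
```

step_arm(commands=[[[0.14,-0.38,0],[1.2,-1.2,-15],60],[[0.14,-0.38,0],[1.2,-1.2,-26],60],[[0.14,-0.38,0],[1.2,-1.2,-26],60],[[0.14,-0.38,0],[1.2,-1.2,-26],160],[[0.14,-0.38,0],[1.2,-1.2,-26],255]], squeeze=50)

```text
t: 26.47
tool_pos: [0.3892, 0.3498, 0.025]
tool_rot: [179.9, 0.1, -160.0]
wrist_force: [1.5, -1.0, 4.0]
opening: 0.0422
finger_force: 2.8
```

step_arm(commands=[[[0,0,0],[0,0,0],255],[[0,0,0],[0,0,0],255],[[0,0,0],[0,0,0],255]])

```text
t: 26.72
tool_pos: [0.3893, 0.35, 0.0253]
tool_rot: [179.8, 0.1, -160.1]
wrist_force: [-0.2, -1.0, 6.2]
opening: 0.0403
finger_force: 50.8
```

step_arm(commands=[[[0,0,0],[0,0,35],255],[[0,0,0],[5,-3,75],255],[[0,0,-5],[30,-22,110],255],[[0,0,-10],[60,-45,115],255],[[0,0,-15],[90,-68,115],255]])

```text
t: 27.13
tool_pos: [0.4811, 0.2825, 0.1433]
tool_rot: [179.7, 0.4, -175.1]
wrist_force: [1.2, 0.2, -2.1]
opening: 0.0403
finger_force: 51.3
```

step_arm(commands=[[[0,0,-5],[28,-21,0],255],[[0,0,-10],[56,-42,0],255],[[0,0,-15],[84,-63,0],255],[[0,0,-16.4],[112,-84,0],255],[[0,0,-16.4],[140,-104,0],255]])

```text
t: 27.55
tool_pos: [0.6195, 0.1761, 0.1391]
tool_rot: [179.9, -0.0, 168.5]
wrist_force: [0.0, 0.1, -1.2]
opening: 0.0397
finger_force: 51.2
```

step_arm(commands=[[[0,0,0],[0,0,-10],255],[[0,0,0],[0,0,-25],255],[[0,0,0],[0,0,-30],255],[[0,0,0],[0,0,-30],255]])

```text
t: 27.88
tool_pos: [0.6168, 0.1774, 0.1072]
tool_rot: [180.0, -0.2, 168.6]
wrist_force: [-0.7, 0.1, -2.2]
opening: 0.0403
finger_force: 51.3
```

step_arm(commands=[[[0,0,0],[2,0.7,0],255],[[0,0,0],[2,0.7,0],255],[[0,0,0],[2,0.7,0],255]])

```text
t: 28.13
tool_pos: [0.6211, 0.1789, 0.1102]
tool_rot: [179.8, 0.1, 168.6]
wrist_force: [-0.8, 0.5, -1.5]
opening: 0.0403
finger_force: 51.3
```

step_arm(commands=[[[0,0,0],[-1.6,-0.8,0],255],[[0,0,0],[-1.6,-0.8,-5],255],[[0,0,0],[-1.6,-0.8,-5],255],[[0,0,0],[-1.6,-0.8,-5],255],[[0,0,0],[-1.6,-0.8,-5],255]])

```text
t: 28.55
tool_pos: [0.619, 0.1773, 0.1042]
tool_rot: [179.9, 0.0, 168.5]
wrist_force: [-0.4, 0.6, -1.2]
opening: 0.0407
finger_force: 51.3
```

step_arm(commands=[[[0,0,0],[0,0,-3],255],[[0,0,0],[0,0,-6],255],[[0,0,0],[0,0,-9],255],[[0,0,0],[0,0,-11],255],[[0,0,0],[0,0,-11],255]])

```text
t: 28.97
tool_pos: [0.6186, 0.1772, 0.0924]
tool_rot: [179.9, -0.0, 168.6]
wrist_force: [0.7, 0.4, -2.5]
opening: 0.0404
finger_force: 51.3
```

step_arm(commands=[[[0,0,0],[0.5,0.5,-2],255],[[0,0,0],[0.5,0.5,-4],255],[[0,0,0],[0.5,0.5,-6],255],[[0,0,0],[0.5,0.5,-8],255],[[0,0,0],[0.5,0.5,-8],255]])

```text
t: 29.38
tool_pos: [0.6192, 0.1777, 0.0847]
tool_rot: [179.9, -0.0, 168.6]
wrist_force: [0.7, 0.3, -2.0]
opening: 0.0403
finger_force: 51.3
```

step_arm(commands=[[[0,0,0],[0,0,-2],255],[[0,0,0],[0,0,-4],255],[[0,0,0],[0,0,-6],255],[[0,0,0],[0,0,-6],255]])

```text
t: 29.72
tool_pos: [0.6197, 0.1779, 0.0804]
tool_rot: [179.9, 0.0, 168.6]
wrist_force: [-3.0, 0.3, 6.3]
opening: 0.0402
finger_force: 52.2
```

step_arm(commands=[[[0,0,0],[0,0,3],160],[[0,0,0],[0,0,3],60],[[0,0,0],[0,0,3],60],[[0,0,0],[0,0,25],60],[[0,0,0],[0,0,60],60]])

```text
t: 30.13
tool_pos: [0.6169, 0.177, 0.1359]
tool_rot: [-179.9, -0.4, 168.6]
wrist_force: [1.1, -0.1, 1.0]
opening: 0.0656
finger_force: 0.0
```

step_arm(commands=[[[0,0,7],[-5,0,30],30],[[0,0,14],[-35,2,36],0],[[0,0,21],[-65,4,36],0],[[0,0,28],[-95,6,36],0],[[0,0,35],[-113,8,36],0]])

```text
t: 30.55
tool_pos: [0.5037, 0.1861, 0.1754]
tool_rot: [179.9, -0.0, -156.0]
wrist_force: [-0.2, 0.1, 0.0]
opening: 0.0855
finger_force: 0.0
```

step_arm(commands=[[[0,0,6.4],[0,0,0],0],[[0,0,6.4],[0,0,0],0],[[0,0,6.4],[0,0,0],0],[[0,0,6.4],[0,0,0],0]])

```text
t: 30.88
tool_pos: [0.5074, 0.1856, 0.1753]
tool_rot: [179.9, 0.1, -150.3]
wrist_force: [-0.8, 0.6, 0.3]
opening: 0.0852
finger_force: 0.0
```

```bash
python3 dots.py fb b .441 .149; python3 - <<'E'
from h import *
p=ld('fb')[1]; print(w2px(p,[[.45,.047,.03],[.6187,.1783,.1]]))
E
```

```text
30.8833 [0.50739219 0.18557702 0.17531233] [ 1.79896077e+02  5.80095260e-02 -1.50263996e+02] [-16.  21.  -9. 110.   4.  50.  92.]
[0.443 0.148 0.317]
[[3.998e-01 1.987e-01 3.460e+02]
 [4.323e-01 1.607e-01 3.280e+02]]
(np.float64(0.42750441326530614), np.float64(0.18668895408163266), array([  289,    81,   151,   168, 19600], dtype=int32))
1 0 dist 0.05
[[139.99366875  36.18570877]
 [176.09588085 313.36350957]]
```

```bash
python3 - <<'E'
from dots import *
d=np.array(dots('fb',(.427,.19)));print(d,collar('fb',(.427,.19),'b'))
m=d[:,:2].mean(0);print(m,np.degrees(np.arctan2(*(d[:,:2]-m).T[::-1]))%120)
E
```

```text
[[3.99816691e-01 1.98806487e-01 3.43000000e+02]
 [4.32327932e-01 1.60800154e-01 3.24000000e+02]
 [4.49131329e-01 2.07876582e-01 3.16000000e+02]] (np.float64(0.42744376093225545), np.float64(0.18822126294142674), array([  125,   137,   174,   168, 21153], dtype=int32))
[0.42709198 0.18916107] [40.5247835  40.46007682 40.33745631]
```

step_arm(commands=[[[0,0,0],[-28,1,-20],0],[[0,0,0],[-55,2,-50],0],[[0,0,0],[-80,3.3,-85],0],[[0,0,0],[-80,3.3,-110],40],[[0,0,0],[-80,3.3,-125],60]])

```text
t: 31.35
tool_pos: [0.424, 0.1885, 0.0476]
tool_rot: [179.9, -0.2, -150.1]
wrist_force: [-0.5, -0.3, -0.3]
opening: 0.0658
finger_force: 0.0
```

step_arm(commands=[[[0,0,0],[0,0,0],60],[[0,0,0],[0,0,0],60],[[0,0,0],[0,0,0],60]])

```text
t: 31.6
tool_pos: [0.4278, 0.1895, 0.051]
tool_rot: [179.9, 0.1, -150.1]
wrist_force: [0.2, 0.3, 0.4]
opening: 0.0655
finger_force: 0.0
```

step_arm(commands=[[[0,0,0],[-0.5,-0.6,-15],60],[[0,0,0],[-0.5,-0.6,-26.5],60],[[0,0,0],[-0.5,-0.6,-26.5],60],[[0,0,0],[-0.5,-0.6,-26.5],160],[[0,0,0],[-0.5,-0.6,-26.5],255]], squeeze=50)

```text
t: 32.02
tool_pos: [0.427, 0.189, 0.0249]
tool_rot: [179.9, 0.1, -150.1]
wrist_force: [-3.3, 3.7, 2.8]
opening: 0.0424
finger_force: 2.1
```

step_arm(commands=[[[0,0,0],[0,0,0],255],[[0,0,0],[0,0,0],255],[[0,0,0],[0,0,0],255]])

```text
t: 32.27
tool_pos: [0.4271, 0.189, 0.0252]
tool_rot: [179.9, 0.2, -150.1]
wrist_force: [-0.5, -0.1, 6.0]
opening: 0.0403
finger_force: 50.1
```

step_arm(commands=[[[0,0,0],[0,0,35],255],[[0,0,-6],[5,-5,75],255],[[0,0,-13],[28,-25,110],255],[[0,0,-20],[56,-49,115],255],[[0,0,-27],[84,-73,115],255]])

```text
t: 32.68
tool_pos: [0.5135, 0.1156, 0.1435]
tool_rot: [179.8, 0.5, -177.3]
wrist_force: [1.2, 0.8, -1.1]
opening: 0.0404
finger_force: 51.3
```

step_arm(commands=[[[0,0,-7],[28,-24,0],255],[[0,0,-14],[56,-49,0],255],[[0,0,-21],[84,-74,0],255],[[0,0,-28],[112,-98,-10],255],[[0,0,-31.4],[132,-116,-20],255]])

```text
t: 33.1
tool_pos: [0.645, -0.0034, 0.1201]
tool_rot: [179.8, 0.3, 151.1]
wrist_force: [0.8, -0.3, -1.1]
opening: 0.0403
finger_force: 51.3
```

step_arm(commands=[[[0,0,0],[0,0,-10],255],[[0,0,0],[0,0,-10],255],[[0,0,0],[0,0,-10],255],[[0,0,0],[0,0,-10],255]])

```text
t: 33.43
tool_pos: [0.6414, 0.0012, 0.1093]
tool_rot: [179.8, -0.0, 151.7]
wrist_force: [0.2, -0.8, -1.2]
opening: 0.0406
finger_force: 51.3
```

step_arm(commands=[[[0,0,-0.2],[0.5,-0.5,-5],255],[[0,0,-0.2],[0.5,-0.5,-5],255],[[0,0,-0.2],[0.5,-0.5,-5],255],[[0,0,-0.2],[0.5,-0.5,-5],255],[[0,0,-0.2],[0.5,-0.5,-5],255]])

```text
t: 33.85
tool_pos: [0.6426, -0.0007, 0.1041]
tool_rot: [179.9, 0.0, 151.4]
wrist_force: [-1.2, -0.2, -1.3]
opening: 0.0403
finger_force: 51.3
```

step_arm(commands=[[[0,0,0],[0.5,0.5,-3],255],[[0,0,0],[0.5,0.5,-6],255],[[0,0,0],[0.5,0.5,-9],255],[[0,0,0],[0.5,0.5,-11],255],[[0,0,0],[0.5,0.5,-11],255]])

```text
t: 34.27
tool_pos: [0.6425, -0.0004, 0.0919]
tool_rot: [179.9, -0.0, 151.4]
wrist_force: [-0.2, -1.1, -1.9]
opening: 0.0405
finger_force: 51.3
```

step_arm(commands=[[[0,0,0],[0,0,-2],255],[[0,0,0],[0,0,-4],255],[[0,0,0],[0,0,-6],255],[[0,0,0],[0,0,-8],255],[[0,0,0],[0,0,-8],255]])

```text
t: 34.68
tool_pos: [0.6427, -0.0005, 0.0842]
tool_rot: [179.9, -0.0, 151.3]
wrist_force: [-1.0, -0.5, -2.1]
opening: 0.0404
finger_force: 51.3
```

step_arm(commands=[[[0,0,0],[0,0,-2],255],[[0,0,0],[0,0,-4],255],[[0,0,0],[0,0,-6],255],[[0,0,0],[0,0,-6],255]])

```text
t: 35.02
tool_pos: [0.6432, -0.0004, 0.0803]
tool_rot: [179.9, 0.0, 151.3]
wrist_force: [-3.6, 0.9, 8.6]
opening: 0.0406
finger_force: 52.5
```

step_arm(commands=[[[0,0,0],[0,0,3],160],[[0,0,0],[0,0,3],60],[[0,0,0],[0,0,3],60],[[0,0,0],[0,0,25],60],[[0,0,0],[0,0,60],60]])

```text
t: 35.43
tool_pos: [0.6402, -0.0005, 0.1353]
tool_rot: [-179.9, -0.4, 151.4]
wrist_force: [0.7, 0.1, 0.3]
opening: 0.0653
finger_force: 0.0
```

step_arm(commands=[[[0,0,6],[-5,2,30],30],[[0,0,12],[-35,10,36],0],[[0,0,18.7],[-65,18,36],0],[[0,0,18.7],[-95,26,36],0],[[0,0,18.7],[-117,32,36],0]])

```text
t: 35.85
tool_pos: [0.5238, 0.0321, 0.1748]
tool_rot: [179.9, -0.0, 170.1]
wrist_force: [-0.1, -0.1, -0.0]
opening: 0.0855
finger_force: 0.0
```

step_arm(commands=[[[0,0,0],[0,0,0],0],[[0,0,0],[0,0,0],0],[[0,0,0],[0,0,0],0]])

```text
t: 36.1
tool_pos: [0.5271, 0.0314, 0.1751]
tool_rot: [179.9, 0.1, 170.0]
wrist_force: [0.3, 0.3, -0.1]
opening: 0.0854
finger_force: 0.0
```

```bash
python3 dots.py fg g .452 .045
```

```text
36.1 [0.52710516 0.03139956 0.1751281 ] [1.79868723e+02 1.15810097e-01 1.70039429e+02] [ -9.  19.   2. 112.  -1.  49.  74.]
[0.454 0.044 0.316]
[[4.313e-01 6.750e-02 4.000e+01]
 [4.416e-01 1.780e-02 3.770e+02]
 [4.802e-01 4.970e-02 3.680e+02]]
(np.float64(0.4516484788029925), np.float64(0.04478533665835411), array([  136,   135,   167,   167, 20050], dtype=int32))
1 0 dist 0.0508
2 0 dist 0.0521
2 1 dist 0.05
centre [0.4510496  0.04502711] [11.26225453 10.91387555  9.1248709 ]
```

step_arm(commands=[[[0,0,0],[-28,5,-20],0],[[0,0,0],[-55,10,-50],0],[[0,0,0],[-75.4,13.4,-85],0],[[0,0,0],[-75.4,13.4,-110],40],[[0,0,0],[-75.4,13.4,-125],60]])

```text
t: 36.57
tool_pos: [0.449, 0.0446, 0.0472]
tool_rot: [180.0, -0.2, 170.1]
wrist_force: [-0.3, -0.0, 0.3]
opening: 0.0657
finger_force: 0.0
```

step_arm(commands=[[[0,0,0],[0,0,0],60],[[0,0,0],[0,0,0],60],[[0,0,0],[0,0,0],60]])

```text
t: 36.82
tool_pos: [0.4521, 0.0449, 0.0504]
tool_rot: [179.9, 0.1, 170.0]
wrist_force: [0.3, 0.8, -0.1]
opening: 0.0653
finger_force: 0.0
```

step_arm(commands=[[[0,0,0],[-0.4,0,-15],60],[[0,0,0],[-0.4,0,-26],60],[[0,0,0],[-0.4,0,-26],60],[[0,0,0],[-0.4,0,-26],160],[[0,0,0],[-0.4,0,-26],255]], squeeze=50)

```text
t: 37.23
tool_pos: [0.4513, 0.045, 0.0248]
tool_rot: [179.8, 0.1, 170.0]
wrist_force: [0.3, 0.2, -0.1]
opening: 0.0422
finger_force: 0.1
```

step_arm(commands=[[[0,0,0],[0,0,0],255],[[0,0,0],[0,0,0],255],[[0,0,0],[0,0,0],255]])

```text
t: 37.48
tool_pos: [0.4514, 0.0451, 0.0251]
tool_rot: [179.8, 0.2, 170.0]
wrist_force: [-0.6, 0.6, 6.8]
opening: 0.0401
finger_force: 50.1
```

step_arm(commands=[[[0,0,0],[0,0,35],255],[[0,0,2],[5,1,75],255],[[0,0,4],[35,8,110],255],[[0,0,5.9],[66,16,115],255],[[0,0,5.9],[97,24,115],255]])

```text
t: 37.9
tool_pos: [0.5512, 0.0695, 0.1438]
tool_rot: [179.8, 0.5, 176.0]
wrist_force: [0.8, 0.2, -1.7]
opening: 0.0402
finger_force: 51.1
```

step_arm(commands=[[[0,0,0],[30,7,0],255],[[0,0,0],[60,14,0],255],[[0,0,0],[80,19,-10],255],[[0,0,0],[82,20,-20],255],[[0,0,0],[82,20,-25],255]])

```text
t: 38.32
tool_pos: [0.629, 0.0892, 0.1125]
tool_rot: [179.9, -0.1, 176.0]
wrist_force: [-0.9, 0.0, -1.5]
opening: 0.04
finger_force: 51.1
```

step_arm(commands=[[[0,0,0],[0,0,0],255],[[0,0,0],[0,0,0],255],[[0,0,0],[0,0,0],255],[[0,0,0],[0,0,0],255]])

```text
t: 38.65
tool_pos: [0.6291, 0.0887, 0.1146]
tool_rot: [179.9, 0.1, 175.9]
wrist_force: [1.0, -0.0, -1.7]
opening: 0.0404
finger_force: 51.1
```

step_arm(commands=[[[0,0,0],[1.6,0.2,-5],255],[[0,0,0],[1.6,0.2,-10],255],[[0,0,0],[1.6,0.2,-10],255],[[0,0,0],[1.6,0.2,-10],255],[[0,0,0],[1.6,0.2,-10],255]])

```text
t: 39.07
tool_pos: [0.6308, 0.0892, 0.1036]
tool_rot: [179.9, 0.0, 176.0]
wrist_force: [-0.1, -0.2, -1.7]
opening: 0.04
finger_force: 51.1
```

step_arm(commands=[[[0,0,0],[0,0,-3],255],[[0,0,0],[0,0,-6],255],[[0,0,0],[0,0,-9],255],[[0,0,0],[0,0,-12],255],[[0,0,0],[0,0,-12],255]])

```text
t: 39.48
tool_pos: [0.6303, 0.0891, 0.0908]
tool_rot: [179.9, -0.1, 175.9]
wrist_force: [0.0, -0.9, -2.2]
opening: 0.04
finger_force: 51.1
```

step_arm(commands=[[[0,0,0],[0.3,0,-2],255],[[0,0,0],[0.3,0,-4],255],[[0,0,0],[0.3,0,-6],255],[[0,0,0],[0.3,0,-7],255],[[0,0,0],[0.3,0,-7],255]])

```text
t: 39.9
tool_pos: [0.631, 0.0891, 0.0844]
tool_rot: [179.9, -0.0, 175.9]
wrist_force: [-0.1, 0.1, -0.7]
opening: 0.0399
finger_force: 51.1
```

step_arm(commands=[[[0,0,0],[0,0,-2],255],[[0,0,0],[0,0,-4],255],[[0,0,0],[0,0,-6],255],[[0,0,0],[0,0,-6],255]])

```text
t: 40.23
tool_pos: [0.6313, 0.0892, 0.0802]
tool_rot: [179.9, 0.0, 175.9]
wrist_force: [-3.9, -0.5, 8.0]
opening: 0.0402
finger_force: 52.2
```

step_arm(commands=[[[0,0,0],[0,0,3],160],[[0,0,0],[0,0,3],60],[[0,0,0],[0,0,3],60],[[0,0,0],[0,0,25],60],[[0,0,0],[0,0,60],60]])

```text
t: 40.65
tool_pos: [0.6283, 0.0887, 0.1353]
tool_rot: [-180.0, -0.4, 176.0]
wrist_force: [0.8, 0.6, 0.1]
opening: 0.0655
finger_force: 0.0
```

step_arm(commands=[[[0,0,0],[0,0,40],60],[[0,0,0],[-6,-34,70],60],[[0,0,-1],[-13,-74,86],60],[[0,0,-2],[-20,-112,86],60],[[0,0,-2.5],[-27,-150,86],60]])

```text
t: 41.07
tool_pos: [0.6048, -0.0622, 0.2268]
tool_rot: [179.9, 0.3, 173.5]
wrist_force: [1.0, -0.7, 0.3]
opening: 0.0652
finger_force: 0.0
```

step_arm(commands=[[[0,0,0],[-7,-40,0],60],[[0,0,0],[-14,-80,0],60],[[0,0,0],[-21,-120,0],60],[[0,0,0],[-28,-160,0],60],[[0,0,0],[-35,-200,0],60]])

```text
t: 41.48
tool_pos: [0.5686, -0.2627, 0.2248]
tool_rot: [179.9, 0.0, 173.5]
wrist_force: [-0.2, 1.7, 0.6]
opening: 0.0652
finger_force: 0.0
```

step_arm(commands=[[[0,0,0],[-7,-40,0],60],[[0,0,0],[-15,-84,0],60],[[0,0,0],[-15,-84,0],60],[[0,0,0],[-15,-84,0],60],[[0,0,0],[-15,-84,0],60]])

```text
t: 41.9
tool_pos: [0.5541, -0.3446, 0.2243]
tool_rot: [179.8, 0.0, 173.4]
wrist_force: [-0.7, 0.3, 0.4]
opening: 0.065
finger_force: 0.0
```

```bash
python3 - <<'E'
from h import *
s=env.sense(); print(s['t'],s['tool_pos'],s['tool_rot'],s['qpos'].round(0))
im,p=snap('wrist','d1'); print(cam(p))
Y=np.array([.1149,.9934,0]);X=np.array([.9934,-.1149,0]);c=np.array([.4808,-.336,.085])
# rectify in bay axes about pivot at z=.085 : rows +x, cols +y; 6 px/mm
n=360; g=np.linspace(-.06,.06,n); A,B=np.meshgrid(g,g,indexing='ij')
m=w2px(p,c+A.reshape(-1,1)*X+B.reshape(-1,1)*Y).astype(np.float32).reshape(n,n,2)
P=cv2.remap(im,m[...,0],m[...,1],cv2.INTER_CUBIC); cv2.imwrite('pics/d1r.png',P[:,:,::-1])
h=cv2.cvtColor(im,cv2.COLOR_RGB2HSV).astype(int)
q=w2px(p,[.478,-.322,.095])[0].astype(int); print(q)
mk=((abs(h[...,0]-26)<8)&(h[...,1]>150)&(h[...,2]>120)).astype(np.uint8); k,l,st,ce=cv2.connectedComponentsWithStats(mk)
for i in range(1,k):
    if st[i,4]>20 and np.hypot(*(ce[i]-q))<40: print('tab',st[i],ce[i],[px2w(p,*ce[i],z).round(4) for z in(.093,.096)])
E
python3 - <<'E'
import cv2,numpy as np
a=cv2.imread('pics/d1r.png'); cv2.imwrite('pics/d1v.png',cv2.resize(a,(600,600),interpolation=cv2.INTER_CUBIC))
E
```

```text
41.9 [ 0.55412868 -0.34458724  0.22429726] [1.79834169e+02 3.57069498e-03 1.73414984e+02] [ 23.  27.   8.  92.  -5.  61. 116.]
[ 0.48029468 -0.33654233  0.36564932]
[269  88]
tab [261  85  15   7 100] [268.35  88.01] [array([ 0.4777, -0.3232,  0.093 ]), array([ 0.4777, -0.3233,  0.096 ])]
```

View pics/d1v.png

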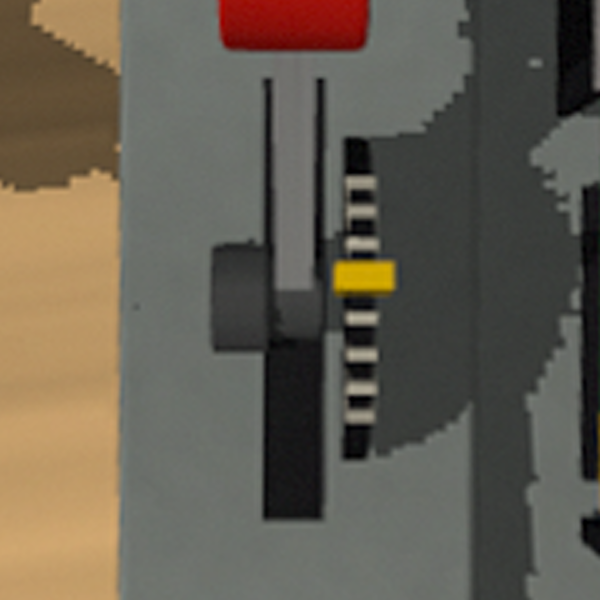

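step_arm(commands=[[[0,0,0],[-32,4,-8],110],[[0,0,0],[-65,7,-16],120],[[0,0,0],[-97,11,-25],120],[[0,0,0],[-128,14,-50],120],[[0,0,0],[-128,14,-80],120]])

```text
t: 42.37
tool_pos: [0.4222, -0.3296, 0.1458]
tool_rot: [179.9, 0.0, 173.4]
wrist_force: [-0.6, -0.1, -0.7]
opening: 0.0453
finger_force: 0.0
```

step_arm(commands=[[[0,0,0],[0,0,-10],120],[[0,0,0],[0,0,-10],120],[[0,0,0],[0,0,-10],120]])

```text
t: 42.62
tool_pos: [0.4281, -0.3299, 0.1352]
tool_rot: [179.9, 0.1, 173.6]
wrist_force: [0.7, -0.7, 0.2]
opening: 0.0447
finger_force: 0.0
```

step_arm(commands=[[[0,0,0],[-1.3,-0.8,-15],120],[[0,0,0],[-1.3,-0.8,-29],120],[[0,0,0],[-1.3,-0.8,-29],120],[[0,0,0],[-1.3,-0.8,-29],200],[[0,0,0],[-1.3,-0.8,-29],255]], squeeze=30)

```text
t: 43.03
tool_pos: [0.4265, -0.3307, 0.1072]
tool_rot: [179.8, 0.1, 173.5]
wrist_force: [-0.3, -1.9, 2.5]
opening: 0.0253
finger_force: 33.2
```

step_arm(commands=[[[0,0,0],[0,0,0],255],[[0,0,0],[0,0,0],255],[[0,0,0],[0,0,0],255]])

```text
t: 43.28
tool_pos: [0.4264, -0.3309, 0.1072]
tool_rot: [179.9, 0.2, 173.5]
wrist_force: [1.3, 5.5, 6.3]
opening: 0.025
finger_force: 33.7
```

step_arm(commands=[[[0,0,0],[5,-0.6,3.8],255],[[0,0,0],[10,-1.2,7.1],255],[[0,0,0],[14,-1.6,9.6],255],[[0,0,0],[20,-2.3,12.5],255],[[0,0,0],[25.6,-2.9,14.8],255]])

```text
t: 43.7
tool_pos: [0.4486, -0.3334, 0.1199]
tool_rot: [179.7, -0.3, 173.5]
wrist_force: [-5.0, 4.8, -2.6]
opening: 0.0253
finger_force: 31.3
```

step_arm(commands=[[[0,0,0],[6,-0.7,1.9],255],[[0,0,0],[12,-1.4,3.5],255],[[0,0,0],[17,-2,4.4],255],[[0,0,0],[20.4,-2.4,4.8],255],[[0,0,0],[20.4,-2.4,4.8],255]])

```text
t: 44.12
tool_pos: [0.4705, -0.336, 0.1252]
tool_rot: [179.8, -0.1, 173.5]
wrist_force: [-2.4, 4.6, 0.3]
opening: 0.0255
finger_force: 30.8
```

step_arm(commands=[[[0,0,0],[0,0,0],255],[[0,0,0],[0,0,0],255],[[0,0,0],[0,0,0],255]])

```text
t: 44.37
tool_pos: [0.4706, -0.336, 0.1252]
tool_rot: [179.8, -0.1, 173.5]
wrist_force: [-1.6, 4.8, -0.8]
opening: 0.0251
finger_force: 30.7
```

step_arm(commands=[[[0,0,0],[1,0,0.1],255],[[0,0,0],[2.2,-0.3,0.2],255],[[0,0,0],[2.2,-0.3,0.2],255]])

```text
t: 44.62
tool_pos: [0.4721, -0.3362, 0.1254]
tool_rot: [179.8, -0.2, 173.5]
wrist_force: [-4.2, 5.2, -0.0]
opening: 0.0251
finger_force: 30.8
```

step_arm(commands=[[[0,0,0],[0,0,0],200],[[0,0,0],[0,0,0],120],[[0,0,0],[0,0,0],120],[[0,0,0],[0,0,15],120],[[0,0,0],[0,0,50],120]])

```text
t: 45.03
tool_pos: [0.4712, -0.3368, 0.1727]
tool_rot: [179.8, -0.3, 173.4]
wrist_force: [1.5, 1.0, 0.0]
opening: 0.0452
finger_force: 0.0
```

step_arm(commands=[[[0,0,0],[20,-2,25],100],[[0,0,0],[45,-5,50],60],[[0,0,0],[70,-8,50],60],[[0,0,0],[82,-9,50],60],[[0,0,0],[82,-9,50],60]])

```text
t: 45.45
tool_pos: [0.5587, -0.3466, 0.2267]
tool_rot: [180.0, 0.3, 173.6]
wrist_force: [-0.8, 0.7, 0.4]
opening: 0.0654
finger_force: 0.0
```

step_arm(commands=[[[0,0,0],[0,0,0],60],[[0,0,0],[0,0,0],60]])

```text
t: 45.62
tool_pos: [0.5541, -0.3469, 0.2254]
tool_rot: [179.9, -0.0, 173.4]
wrist_force: [1.3, 0.2, -0.2]
opening: 0.0656
finger_force: 0.0
```

```bash
python3 - <<'E'
from h import *
s=env.sense(); print(s['t'],s['tool_pos'],s['tool_rot'])
im,p=snap('wrist','d2'); print(cam(p))
Y=np.array([.1149,.9934,0]);X=np.array([.9934,-.1149,0]);c=np.array([.4808,-.336,.085])
n=600; g=np.linspace(-.06,.06,n); A,B=np.meshgrid(g,g,indexing='ij')
m=w2px(p,c+A.reshape(-1,1)*X+B.reshape(-1,1)*Y).astype(np.float32).reshape(n,n,2)
P=cv2.remap(im,m[...,0],m[...,1],cv2.INTER_CUBIC); cv2.imwrite('pics/d2v.png',P[:,:,::-1])
h=cv2.cvtColor(im,cv2.COLOR_RGB2HSV).astype(int)
for nm,mk,z in (('knob',((h[...,0]<8)|(h[...,0]>172))&(h[...,1]>150),.1396),('tab',(abs(h[...,0]-26)<8)&(h[...,1]>150)&(h[...,2]>120),.096)):
    k,l,st,ce=cv2.connectedComponentsWithStats(mk.astype(np.uint8)); q=w2px(p,[.476,-.33,.12])[0]
    for i in range(1,k):
        if st[i,4]>40 and np.hypot(*(ce[i]-q))<45:
            w=px2w(p,*ce[i],z); d=w-c; print(nm,st[i],w.round(4),'bay dx mm',(d@X*1e3).round(1),'dy',(d@Y*1e3).round(1))
E
```

```text
45.6167 [ 0.55407188 -0.34693468  0.22535746] [ 1.79917970e+02 -1.84175392e-02  1.73391426e+02]
[ 0.48031673 -0.33869372  0.366776  ]
knob [ 236   53   40   35 1335] [ 0.4655 -0.3354  0.1396] bay dx mm -15.3 dy -1.1
tab [265  84  15   8  90] [ 0.4782 -0.3224  0.096 ] bay dx mm -4.2 dy 13.2
```

step_arm(commands=[[[0,0,0],[-30,4,-10],110],[[0,0,0],[-60,8,-20],120],[[0,0,0],[-88.6,11.5,-35],120],[[0,0,0],[-88.6,11.5,-60],120],[[0,0,0],[-88.6,11.5,-70],120]])

```text
t: 46.08
tool_pos: [0.463, -0.3346, 0.1538]
tool_rot: [179.8, -0.2, 173.3]
wrist_force: [0.9, -0.6, 0.0]
opening: 0.0452
finger_force: 0.0
```

step_arm(commands=[[[0,0,0],[0,0,0],120],[[0,0,0],[0,0,0],120],[[0,0,0],[0,0,0],120]])

```text
t: 46.33
tool_pos: [0.4678, -0.3352, 0.1566]
tool_rot: [179.9, 0.1, 173.5]
wrist_force: [0.1, -0.2, -0.2]
opening: 0.045
finger_force: 0.0
```

step_arm(commands=[[[0,0,0],[-2.2,0,-16],120],[[0,0,0],[-2.2,0,-32],120],[[0,0,0],[-2.2,0,-32],120],[[0,0,0],[-2.2,0,-32],200],[[0,0,0],[-2.2,0,-32],255]], squeeze=60)

```text
t: 46.75
tool_pos: [0.4653, -0.3354, 0.1249]
tool_rot: [179.9, 0.1, 173.5]
wrist_force: [1.7, 0.9, -5.9]
opening: 0.0246
finger_force: 59.1
```

step_arm(commands=[[[0,0,0],[0,0,0],255],[[0,0,0],[0,0,0],255],[[0,0,0],[0,0,0],255]])

```text
t: 47.0
tool_pos: [0.4652, -0.3353, 0.1248]
tool_rot: [179.9, 0.2, 173.4]
wrist_force: [0.4, -0.4, 4.0]
opening: 0.0248
finger_force: 60.2
```

step_arm(commands=[[[0,0,0],[2,-0.2,0.3],255],[[0,0,0],[4,-0.5,0.6],255],[[0,0,0],[6.5,-0.8,0.9],255],[[0,0,0],[6.5,-0.8,0.9],255],[[0,0,0],[6.5,-0.8,0.9],255]])

```text
t: 47.42
tool_pos: [0.4681, -0.3356, 0.1251]
tool_rot: [179.8, -0.3, 173.4]
wrist_force: [-7.4, 0.4, 10.9]
opening: 0.0246
finger_force: 61.3
```

step_arm(commands=[[[0,0,0],[0,0,0],255],[[0,0,0],[0,0,0],255]])

```text
t: 47.58
tool_pos: [0.468, -0.3356, 0.1251]
tool_rot: [179.8, -0.3, 173.4]
wrist_force: [-8.5, 0.7, 10.6]
opening: 0.0248
finger_force: 61.3
```

```bash
python3 - <<'E'
from h import *
s=env.sense(); print(s['t'],s['tool_pos'])
im,p=snap('side','s5'); im0,p0=ld('side0'); q=ld('s3')
def red(im,p,guess):
    h=cv2.cvtColor(im,cv2.COLOR_RGB2HSV).astype(int); mk=((h[...,0]<8)|(h[...,0]>172))&(h[...,1]>140)
    k,l,st,ce=cv2.connectedComponentsWithStats(mk.astype(np.uint8)); g=w2px(p,guess)[0]
    i=min(range(1,k),key=lambda i:np.hypot(*(ce[i]-g))+(1e3 if st[i,4]<15 else 0)); return ce[i],st[i]
print('side0',red(im0,p0,[.466,-.335,.139]),'now',red(im,p,[.472,-.335,.139]))
for a in(.5,.55,.6,.65):
    print(a,w2px(p,np.array([.4807,-.336,.055])+.085*np.sin(a-.7)*np.array([.9934,-.1149,0])+[0,0,.085*np.cos(a-.7)]))
E
```

```text
47.5833 [ 0.46803629 -0.33560994  0.12509981]
side0 (array([306.20212766, 253.06382979]), array([302, 247,  10,  13,  94], dtype=int32)) now (array([302.93333333, 250.06666667]), array([302, 247,   3,   8,  15], dtype=int32))
0.5 [[305.1921763  252.63983479]]
0.55 [[306.88528256 252.32847437]]
0.6 [[308.58391123 252.08034377]]
0.65 [[310.28314741 251.89614204]]
```

step_arm(commands=[[[0.25,2.2,0],[0,0,0],255],[[0.5,4.5,0],[0,0,0],255],[[0.5,4.5,0],[0,0,0],255],[[0.5,4.5,0],[0,0,0],255]], squeeze=40)

```text
t: 47.97
tool_pos: [0.4719, -0.3361, 0.1257]
tool_rot: [180.0, -4.4, 173.5]
wrist_force: [0.2, 0.4, 6.7]
opening: 0.0246
finger_force: 60.9
```

step_arm(commands=[[[0,0,0],[0,0,-1],200],[[0,0,0],[0,0,-1],120],[[0,0,0],[0,0,-1],120],[[0,0,0],[1,0,15],120],[[-0.5,-4.5,0],[1,0,50],120]])

```text
t: 48.38
tool_pos: [0.4721, -0.3328, 0.1698]
tool_rot: [179.7, -0.4, 173.7]
wrist_force: [1.7, -0.5, 0.7]
opening: 0.045
finger_force: 0.0
```

step_arm(commands=[[[0,0,0],[20,-2,25],100],[[0,0,0],[45,-5,50],60],[[0,0,0],[70,-8,50],60],[[0,0,0],[82,-9,50],60],[[0,0,0],[82,-9,50],60]])

```text
t: 48.8
tool_pos: [0.5564, -0.3434, 0.2243]
tool_rot: [179.9, 0.1, 173.6]
wrist_force: [0.3, 0.5, -1.4]
opening: 0.0651
finger_force: 0.0
```

step_arm(commands=[[[0,0,0],[0,0,0],60],[[0,0,0],[0,0,0],60]])

```text
t: 48.97
tool_pos: [0.5524, -0.3445, 0.2236]
tool_rot: [179.9, -0.1, 173.4]
wrist_force: [-0.2, -0.4, -0.2]
opening: 0.0652
finger_force: 0.0
```

```bash
python3 - <<'E'
from h import *
s=env.sense(); print(s['t'],s['tool_pos'],s['tool_rot'])
im,p=snap('wrist','d3'); print(cam(p)); ims,ps=snap('side','s6'); imc,pc=snap('scene','c6')
Y=np.array([.1149,.9934,0]);X=np.array([.9934,-.1149,0]);c=np.array([.4808,-.336,.085])
n=400; g=np.linspace(-.045,.045,n); A,B=np.meshgrid(g,g,indexing='ij')
m=w2px(p,c+A.reshape(-1,1)*X+B.reshape(-1,1)*Y).astype(np.float32).reshape(n,n,2)
P=cv2.remap(im,m[...,0],m[...,1],cv2.INTER_CUBIC)
f=lambda a,w,h:cv2.resize(a,(w,h),interpolation=cv2.INTER_CUBIC)
cv2.imwrite('pics/fin.png',np.vstack([np.hstack([P,f(ims[235:310,262:363],400,400)]),np.hstack([f(imc[195:300,140:300],400,200),f(ims[150:250,240:380],400,200)])])[:,:,::-1])
h=cv2.cvtColor(im,cv2.COLOR_RGB2HSV).astype(int)
for nm,mk,z in (('knob',((h[...,0]<8)|(h[...,0]>172))&(h[...,1]>150),.1396),('tab',(abs(h[...,0]-26)<8)&(h[...,1]>150)&(h[...,2]>120),.096)):
    k,l,st,ce=cv2.connectedComponentsWithStats(mk.astype(np.uint8)); q=w2px(p,[.476,-.33,.12])[0]
    for i in range(1,k):
        if st[i,4]>40 and np.hypot(*(ce[i]-q))<45:
            w=px2w(p,*ce[i],z); d=w-c; print(nm,st[i],w.round(4),'bay dx mm',(d@X*1e3).round(1),'dy',(d@Y*1e3).round(1))
def red(im,p,guess):
    h=cv2.cvtColor(im,cv2.COLOR_RGB2HSV).astype(int); mk=((h[...,0]<8)|(h[...,0]>172))&(h[...,1]>140)
    k,l,st,ce=cv2.connectedComponentsWithStats(mk.astype(np.uint8)); g=w2px(p,guess)[0]
    i=min(range(1,k),key=lambda i:np.hypot(*(ce[i]-g))+(1e3 if st[i,4]<15 else 0)); return ce[i],st[i]
print(red(ims,ps,[.472,-.335,.139]))
E
```

```text
48.9667 [ 0.55236095 -0.34451334  0.22356978] [ 1.79857682e+02 -1.07803778e-01  1.73413102e+02]
[ 0.47880164 -0.33647534  0.36506978]
knob [ 232   68   40   36 1352] [ 0.4731 -0.3364  0.1396] bay dx mm -7.6 dy -1.3
(array([308.51724138, 252.24137931]), array([304, 246,   9,  13,  87], dtype=int32))
```

View pics/fin.png

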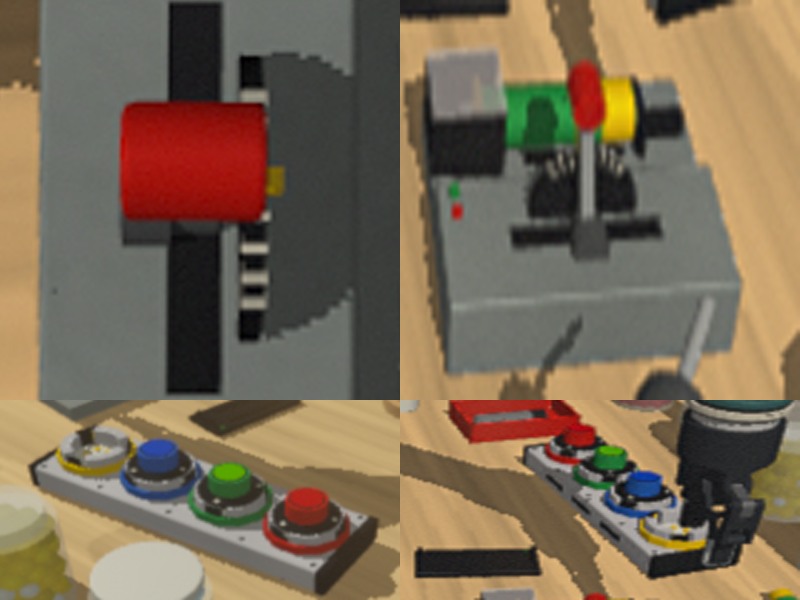

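```bash
python3 -c "
from cell import env
print(env.job_done())"
```

```text
the job is handed in; nothing more can be done
None
```

The job is handed in at about 49 s of the 210 s allowed. The lever was pulled to off, the flat battery is in the red tray, the fresh one is home in the bay, and the red, blue and green holders are seated in their own cups. The lever is set at about 0.60 rad, in line with the yellow tab. I saw no yellow holder, so the yellow cup stays empty; the blue holder was knocked aside before I reached it and was found again, and the lever needed a second try.

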